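# Set out the praline bowl on the hall console

### The arm

A 6-joint arm with a two-finger parallel gripper is mounted at the origin on the work surface. World frame = base frame: x ahead of the robot, y to its left, z up, the work surface at z = 0. Lengths are in m, angles in degrees, forces in N, time in s.
With the tool pointing down it reaches from about 0.35 to 0.875 m from the base axis. Payload 4.2 kg.
Tool frame: the origin (TCP) lies on the centre line of the jaws, within the pads' length; the fingertips stand 22 mm ahead of it and the grasp point (between the pads) lies 3 mm ahead of it (r.tcp_to_tips is the distance from the TCP to the fingertips, in m); z points along the fingers, y is the line along which they close (so a half turn about z gives the same grasp; the last joint's range is limited). The gripper opens to 87 mm and grips with 3 to 60 N. Pads are 19 mm wide; open, the fingers measure 117 mm over their backs; the gripper's body (75 mm by 190 mm) begins 51 mm behind the grasp point.
Start: joints at [87.181, 22.042, 0.453, 0, -68.411, -14.817], TCP at [0.189, 0.596, 0.245] pointing down, gripper open.
Joint ranges: [-179.83, 179.83], [-69.29, 118.12], [-61.27, 80.66], [-181.25, 117.63], [-171.15, -9.14], [-177.46, 177.46]. Speed limits (degrees/s): [159.86, 159.86, 180, 180, 180, 180].

### API

Orientations are given as a 3x3 rotation matrix whose columns are the frame's x, y, z axes.
In Python, from station import r gives the robot as it stands.
- The arm moves only by the tool apply_moves, never from a script. Its argument "plan" is a list of rows, each an object with "grip": the opening, from 0 (shut) to 1 (fully open); "offset": the shift along the tool's x, y, z in cm, a list of three; "spin": the turn about the tool's z in rad. A call has 1 to 5 rows; each row is the pose to reach, as a shift and turn from the pose commanded when the call began, along the tool's axes at that moment; what a row does not reach only later rows make up. A row lasts 1/10 s, in which the tool goes at most 50 mm and 8.59 degrees, less where a joint would pass 70% of its speed; a pose out of reach is approached as far as the arm can. A call with a gripper value outside its range is refused whole. The fingers move at their own pace and stop on an object; the grip force is fixed at half the most. Time passes only in rows, so rows that repeat a pose let the fingers close. It gives the time, the measured TCP pose, the force, the opening and the grip force at its end, in the units of the state.
- r.sense(): the state, without advancing time (a new reading comes with each control period).
- r.capture(name): name is "scene" or "top"; returns a dict with "img" (400x640x3 uint8, blue, green, red), "depth" (400x640 float32, m along the optical axis (not along the pixel's ray), 0 where there is no reading), "mtx" (3x3 intrinsics, pixels), "R" (3x3) and "t" (3): a world point X has camera coordinates R X + t. Camera axes: x right, y down, z forward; pixel columns grow to the right and rows downward; lengths in m; the calibration is good to about 2 mm. A picture is of the moment at which its call begins.
- r.finish_job(): hands the job in; it is judged then, once.
The state is a dict: "time_s": time; "joints": joint angles; "joint_velocities": joint speeds; "effort": joint torques, N m; "tcp_pos": TCP position; "ee_rot": TCP orientation; "wrist_force": force on the tool from outside, world axes, zero at the start; "moment": the same for the moment, N m; "gripper_width": opening from 0.0 (shut) to 1.0 (fully open); "gripper_force": force on a finger pad.
Only numpy, scipy, OpenCV 4.12 (cv2) and the standard library are available. Lean on these libraries where they do the work, as an engineer would, in place of code of your own. Each camera call takes 0.05 s, during which the arm holds its last target. There are 200 camera calls.

### The job

Get the sweets ready for guests: swing the lamp arm towards its stop on the right (-y), clear of the folding trivet, then snap the trivet fully open and set the wooden bowl upright on the middle of it. Tip the pralines out of the white beaker into the bowl, add every loose praline lying on the table, and stand the empty beaker upright on the round marble coaster; last, swing the lamp back so that its shade hangs over the bowl. Leave the candle, the bird and the tin where they are.

Things in the scene. Friction and masses are not known exactly. Their poses are not given: they have to be found in the camera images.
- trivet_middle (a point): middle of the upper face of the opened folding trivet (a fixed wooden trivet, two halves hinged like a book). 22 mm above the table; x runs along the hinge line, y points from the hinge into the fixed half (110 mm along x, 89 mm along y, 22 mm high), z up. The leaf lies on the fixed half when folded, and beside it on the -y side, flush with it, when open (both together 110 x 180 mm). Position and yaw vary.
- leaf (a joint): the trivet's folding leaf: 0 folded on the fixed half, 3.14 fully open. It turns about the hinge line (x axis through trivet_middle): the leaf rises, passes upright at 1.57 and goes over to -y. Over-centre spring strut: below 1.57 it pulls shut, beyond it snaps open by itself; lifting it takes 2 to 3 N at the bar. The leaf is a 12 mm slab reaching 90 mm from the hinge; its two 10 mm rubber feet point up when folded.
- leaf_bar (a point): middle of the steel handle bar along the leaf's free edge: a round bar 10 mm thick and parallel to the hinge, 72 mm clear between its two ears, with a 28 mm gap between bar and slab for a finger. Its centre is 123 mm from the hinge line; 28 mm above the table when folded, 16 mm when open.
- lamp_arm (a joint): swing arm of the lamp on its fixed post, turning about the vertical through lamp_pivot: near 0 the shade hangs over the trivet; growing values swing it anticlockwise seen from above, towards -y; its stops are at -0.45 and 1.35. Light friction (about 1 N at the knob), stays where it is left.
- lamp_pivot (a point): where the lamp arm's axis crosses the arm: on the post (18 mm thick, 293 mm high, on a 100 mm round foot), 250 mm above the table.
- lamp_knob (a point): the upright round knob on the outer end of the lamp arm, straight above the shade: 16 mm thick, rising from the 12 mm thick arm rod (centre line 250 mm above the table) to 300 mm above the table; this point is 282 mm above the table and 190 mm from the pivot axis. The shade (84 mm wide) hangs below, down to 205 mm.
- bowl_mid (a point): round dark wooden bowl, loose and empty, 220 g: 116 mm across the rim, 55 mm high, wall 9 mm thick and nearly upright, floor 6 mm thick, 98 mm across its foot. The point is on its axis half-way up, 27.5 mm above its underside; z is its axis.
- beaker_mid (a point): white glazed beaker without handle, loose, slippery inside, 120 g plus the pralines in it: 62 mm across the foot, 68 mm across the rim, 75 mm high, wall 3 mm, floor 4 mm. The point is on its axis half-way up, 37.5 mm above its underside; z is its axis, mouth up.
- coaster: fixed white marble coaster, a disc 90 mm across and 4 mm thick; the origin is the centre of its underside, on the table.
- candle_center (a point): bystander: jar candle, 68 mm across, 85 mm high; the point is half-way up.
- bird_center (a point): bystander: small blue ceramic bird, about 70 mm long and 65 mm high; the point is 25 mm up.
- tin_center (a point): bystander: low round metal tin, 68 mm across, 30 mm high; the point is half-way up.
- c1_center (a point): silver-foil-wrapped chocolate praline, a round puck 24 mm across and 16 mm thick, 13 g; the point is its centre, z its axis. At the start in the beaker (c1 to c4 always are).
- c2_center (a point): silver-foil-wrapped chocolate praline, a round puck 24 mm across and 16 mm thick, 13 g; the point is its centre, z its axis. At the start in the beaker (c1 to c4 always are).
- c3_center (a point): silver-foil-wrapped chocolate praline, a round puck 24 mm across and 16 mm thick, 13 g; the point is its centre, z its axis. At the start in the beaker (c1 to c4 always are).
- c4_center (a point): silver-foil-wrapped chocolate praline, a round puck 24 mm across and 16 mm thick, 13 g; the point is its centre, z its axis. At the start in the beaker (c1 to c4 always are).
- t1_center (a point): silver-foil-wrapped chocolate praline, a round puck 24 mm across and 16 mm thick, 13 g; the point is its centre, z its axis. At the start lying flat, loose on the table (2 to 4 of t1 to t4 are there).
- t2_center (a point): silver-foil-wrapped chocolate praline, a round puck 24 mm across and 16 mm thick, 13 g; the point is its centre, z its axis. At the start lying flat, loose on the table (2 to 4 of t1 to t4 are there).
- t3_center (a point): silver-foil-wrapped chocolate praline, a round puck 24 mm across and 16 mm thick, 13 g; the point is its centre, z its axis. At the start lying flat, loose on the table (2 to 4 of t1 to t4 are there).
- t4_center (a point): silver-foil-wrapped chocolate praline, a round puck 24 mm across and 16 mm thick, 13 g; the point is its centre, z its axis. At the start lying flat, loose on the table (2 to 4 of t1 to t4 are there).
There are look-alikes about, which are no part of the job. Leave any orange or turquoise look-alike of the part that bears beaker_mid alone. There is more than one size of the coaster; the job needs the smaller.

How it is judged (in metres and radians):
On the way, in this order (a step that is already met when the one before it is completed fails the run):
1. the lamp arm is swung clear to the right while the trivet is still folded (value of joint lamp_arm above 0.9 rad and value of joint leaf below 0.3 rad), for 0.2 s.
2. the trivet is snapped fully open (value of joint leaf above 2.95 rad), for 0.2 s.
3. the bowl stands on the middle of the open trivet, lamp still clear (value of joint leaf above 2.95 rad and value of joint lamp_arm above 0.9 rad and horizontal distance between bowl_mid and trivet_middle below 0.03 m and angle between bowl_mid's own z axis and vertical below 0.12 rad and z of bowl_mid in the frame of trivet_middle between 0.0215 and 0.0335 m), for 0.3 s.
4. the beaker is tipped over the bowl (angle between beaker_mid's own z axis and vertical above 1.3 rad and horizontal distance between beaker_mid and bowl_mid below 0.1 m and z of beaker_mid in the frame of bowl_mid above 0.04 m), for 0.1 s.
5. with every praline in the bowl and the beaker on the coaster, the lamp is over the bowl (horizontal distance between each of c1_center, c2_center, c3_center, c4_center, t1_center, t2_center, t3_center, t4_center and bowl_mid below 0.055 m and z of c1_center in the frame of bowl_mid between -0.025 and 0.05 m and z of c2_center in the frame of bowl_mid between -0.025 and 0.05 m and z of c3_center in the frame of bowl_mid between -0.025 and 0.05 m and z of c4_center in the frame of bowl_mid between -0.025 and 0.05 m and z of t1_center in the frame of bowl_mid between -0.025 and 0.05 m and z of t2_center in the frame of bowl_mid between -0.025 and 0.05 m and z of t3_center in the frame of bowl_mid between -0.025 and 0.05 m and z of t4_center in the frame of bowl_mid between -0.025 and 0.05 m and horizontal distance between beaker_mid and coaster below 0.025 m and angle between beaker_mid's own z axis and vertical below 0.12 rad and z of beaker_mid in the frame of coaster below 0.048 m and horizontal distance between lamp_knob and bowl_mid below 0.05 m), for 0.2 s.
At the end, for the whole second after the job is handed in: Leaf joint above 2.95; bowl upright on the trivet, axis within 30 mm of its middle; every praline present inside the bowl; beaker upright on the coaster, centre within 25 mm; lamp knob within 50 mm of the bowl's axis seen from above; all at rest (all of step 5 and value of joint leaf above 2.95 rad and horizontal distance between bowl_mid and trivet_middle below 0.03 m and angle between bowl_mid's own z axis and vertical below 0.12 rad and z of bowl_mid in the frame of trivet_middle between 0.0215 and 0.0335 m and linear speed of each of bowl, beaker below 0.03 m/s and velocity of joint lamp_arm between -0.1 and 0.1 rad/s); the robot touches nothing.
It fails at once if the candle is shifted by more than 40 mm (distance of candle_center from where it was at the start of the episode above 0.04 m).
It fails at once if the bird is shifted by more than 40 mm (distance of bird_center from where it was at the start of the episode above 0.04 m).
It fails at once if the tin is shifted by more than 40 mm (distance of tin_center from where it was at the start of the episode above 0.04 m).
Of t1, t2, t3, t4 only 2 to 4 are there at a start; the rules pass over those that are not, and their reading is None.
At some moment in a run one of t1, t2, t3, t4 may be knocked a few centimetres aside while the robot is not near it.
It also fails if it takes over 210 s, if anything falls off the work surface, if the arm or the gripper's body presses on something with over 40 N, if the wrist force passes 120 N, or if a joint passes its speed limit or range.

## Working session

There is one attempt and no reset: what is moved stays moved. The work goes in short steps, Python scripts to look and compute and a tool call to move; the robot and the scene stay as the last step left them, time stands still between calls to the robot, and variables do not carry over. Pictures are saved under pics/ and viewed, at most 14 in all, crops included, and the job is handed in when it is done.

Besides the shell and the picture viewer there is one more tool, called after ">>>" as name(argument=value, ...), one argument or row to a line, values as JSON. apply_moves: Moves the arm, as the interface text tells. Its arguments: {"type":"object","properties":{"plan":{"type":"array"}},"required":["plan"]}

```bash
mkdir -p pics; ls
cat > h.py <<'E'
import numpy as np,cv2
from station import r
def cap(n,f=None):
    c=r.capture(n)
    if f: cv2.imwrite('pics/'+f,c['img'])
    return c
def pts(c):
    d=c['depth'];v,u=np.mgrid[:d.shape[0],:d.shape[1]]
    K=c['mtx'];p=np.stack([(u-K[0,2])/K[0,0]*d,(v-K[1,2])/K[1,1]*d,d],-1)
    P=(p-c['t'])@c['R']; P[d<=0]=np.nan
    return P
def ray(c,u,v,z):
    K=c['mtx'];d=c['R'].T@np.array([(u-K[0,2])/K[0,0],(v-K[1,2])/K[1,1],1]);o=-c['R'].T@c['t']
    return o+d*(z-o[2])/d[2]
E
python3 - <<'E'
from h import *
np.set_printoptions(precision=3,suppress=True)
for n in('top','scene'):
    c=cap(n,n+'0.png'); print(n,c['R'].tolist(),(-c['R'].T@c['t']),c['mtx'][0])
s=r.sense();print(s);print(r.tcp_to_tips)
E
```

```text
pics
top [[-0.03302326892577904, -0.9994507391791322, -0.002771942232825333], [-0.9704598118692249, 0.03272831644641224, -0.2390326564495576], [0.23899208617902895, -0.005203581158197071, -0.9710075723118362]] [ 0.31  -0.014  1.261] [386.537   0.    318.986]
scene [[0.8831637357562447, 0.46898425995998677, -0.008693661763464073], [0.2802705081058839, -0.5424694687127669, -0.7919440117840137], [-0.3761253223742636, 0.6969796549572101, -0.61053181935472]] [ 1.057 -0.943  0.993] [412.72    0.    316.277]
{'time_s': 0.1, 'joints': array([ 87.181,  22.087,   0.39 ,  -0.026, -68.412, -14.815]), 'joint_velocities': array([-0.04 , -0.092,  0.225,  0.14 , -0.035,  0.016]), 'effort': array([ -0.   , -39.169,  18.793,   4.232,   0.013,  -0.   ]), 'tcp_pos': array([0.189, 0.595, 0.244]), 'ee_rot': array([[ 0.953, -0.303, -0.001],
       [-0.303, -0.953, -0.002],
       [ 0.   ,  0.002, -1.   ]]), 'wrist_force': array([ 0.842,  0.192, -0.389]), 'moment': array([-0.029,  0.01 ,  0.002]), 'gripper_force': 0.0, 'gripper_width': 1.0027365819047551}
0.022
```

View pics/top0.png

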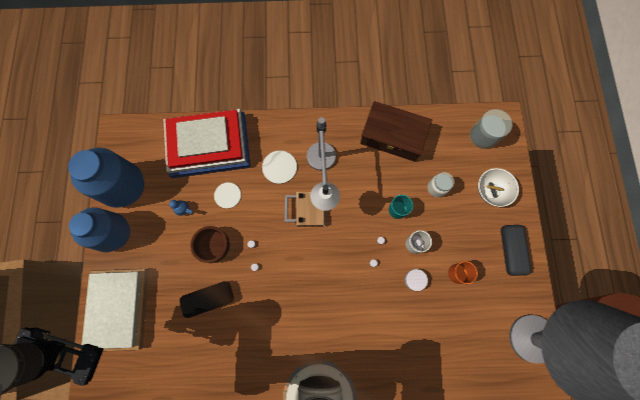

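View pics/scene0.png

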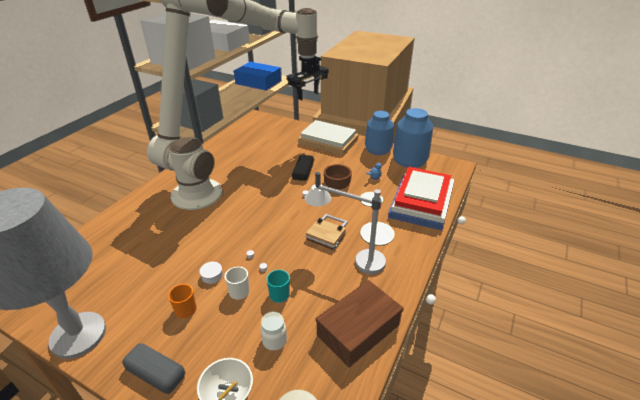

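The top view shows the trivet at (310,209) with its bar at (290,208), and the lamp post at (321,155) with the shade at (325,197). The bowl is at (210,245), the white beaker at (420,242), the small coaster at (228,195), the candle at (441,184), the tin at (417,280) and the bird at (180,207). Four loose pralines lie at (251,244), (254,267), (381,241) and (374,263).

Run:
```python
from h import *
np.set_printoptions(precision=3,suppress=True)
c=cap('top');P=pts(c)
g=c['img'];hsv=cv2.cvtColor(g,cv2.COLOR_BGR2HSV)
def blob(n,u,v,rad,mask,z):
    m=np.zeros(mask.shape,np.uint8);m[v-rad:v+rad+1,u-rad:u+rad+1]=mask[v-rad:v+rad+1,u-rad:u+rad+1]
    k,l,s,ce=cv2.connectedComponentsWithStats(m)
    if k<2: print(n,'none');return
    i=1+np.argmax(s[1:,4]);print(n,'area',s[i,4],'bbox',s[i,:4],'ray',ray(c,*ce[i],z),'pts med',np.nanmedian(P[l==i],0))
    w=P[l==i];print('   ext',np.nanpercentile(w,2,0),np.nanpercentile(w,98,0))
Z=P[...,2];wh=((hsv[...,1]<60)&(hsv[...,2]>120)).astype(np.uint8)
for n,u,v in(('t1',251,244),('t2',254,267),('t3',381,241),('t4',374,263)): blob(n,u,v,9,wh,.016)
blob('coast',228,195,18,wh,.004)
hi=lambda a,b:((Z>a)&(Z<b)).astype(np.uint8)
blob('bowlrim',210,245,25,hi(.047,.062),.055)
blob('beaker rim',420,242,18,hi(.068,.082),.075)
blob('candle',441,184,18,hi(.076,.095),.085)
blob('teal',401,207,16,hi(.065,.09),.075)
blob('tin',417,280,16,hi(.022,.04),.03)
blob('bird',180,207,20,hi(.02,.09),.05)
blob('knob',325,190,12,hi(.285,.32),.3)
blob('post',321,125,14,hi(.28,.31),.293)
blob('arm',323,160,40,hi(.24,.27),.256)
blob('foot',321,155,20,hi(.006,.03),.01)
blob('shade',325,197,20,hi(.19,.245),.205)
blob('trivet',308,209,30,hi(.028,.06),.04)
cv2.imwrite('pics/triv.png',cv2.resize(g[150:290,180:440],None,fx=3,fy=3,interpolation=2))
```

```text
t1 area 42 bbox [247 241   8   7] ray [0.47  0.204 0.016] pts med [0.47  0.204 0.016]
   ext [0.46  0.195 0.002] [0.48  0.214 0.022]
t2 area 44 bbox [251 264   8   7] ray [0.396 0.193 0.016] pts med [0.396 0.193 0.017]
   ext [0.387 0.183 0.007] [0.406 0.203 0.021]
t3 area 45 bbox [377 237   8   7] ray [ 0.468 -0.214  0.016] pts med [ 0.468 -0.214  0.016]
   ext [ 0.459 -0.228  0.   ] [ 0.478 -0.202  0.021]
t4 area 47 bbox [370 260   8   7] ray [ 0.396 -0.186  0.016] pts med [ 0.396 -0.185  0.016]
   ext [ 0.387 -0.2   -0.002] [ 0.405 -0.176  0.021]
coast area 545 bbox [214 183  27  25] ray [0.638 0.287 0.004] pts med [0.638 0.287 0.005]
   ext [ 0.599  0.247 -0.001] [0.678 0.328 0.01 ]
bowlrim area 352 bbox [190 226  37  37] ray [0.469 0.333 0.055] pts med [0.468 0.336 0.055]
   ext [0.414 0.276 0.049] [0.526 0.386 0.06 ]
beaker rim area 89 bbox [409 230  22  22] ray [ 0.454 -0.327  0.075] pts med [ 0.454 -0.329  0.075]
   ext [ 0.423 -0.357  0.069] [ 0.485 -0.292  0.08 ]
candle area 285 bbox [434 172  20  19] ray [ 0.64  -0.416  0.085] pts med [ 0.64  -0.416  0.085]
   ext [ 0.613 
[... 640 characters left out ...]
7   6   9] ray [ 0.761 -0.03   0.293] pts med [ 0.761 -0.029  0.293]
   ext [ 0.755 -0.037  0.281] [ 0.772 -0.023  0.299]
arm area 457 bbox [316 122  17  79] ray [ 0.645 -0.033  0.256] pts med [ 0.639 -0.032  0.254]
   ext [ 0.555 -0.052  0.241] [ 0.764 -0.017  0.268]
foot area 295 bbox [306 143  15  29] ray [ 0.761 -0.006  0.01 ] pts med [ 0.757 -0.007  0.019]
   ext [ 0.716 -0.028  0.009] [0.804 0.019 0.024]
shade area 507 bbox [310 182  30  29] ray [ 0.57  -0.034  0.205] pts med [ 0.561 -0.032  0.222]
   ext [ 0.535 -0.073  0.205] [0.609 0.003 0.244]
trivet area 821 bbox [284 192  39  33] ray [0.571 0.03  0.04 ] pts med [0.568 0.029 0.034]
   ext [ 0.526 -0.025  0.029] [0.63  0.094 0.046]
```

View pics/triv.png

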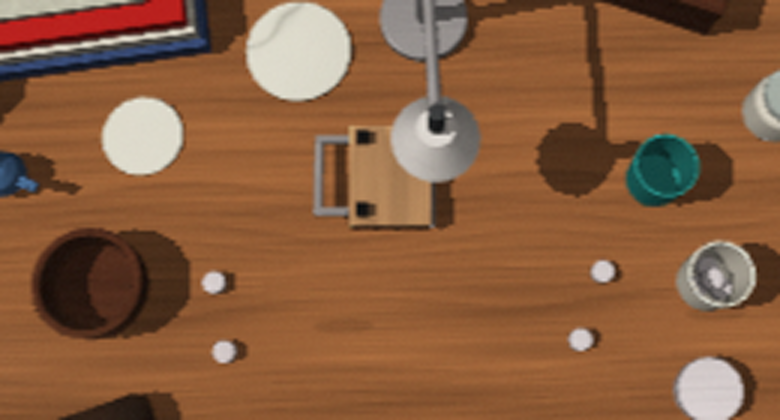

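The crop confirms it: bar at crop (320,175), leaf from 350 to 432, hinge on the right, slight yaw. First I align the tool with the world axes and rise.

>>> apply_moves(
  plan=[
    {"grip":1,"offset":[0,0,-4],"spin":-0.15},
    {"grip":1,"offset":[0,0,-8],"spin":-0.3},
    {"grip":1,"offset":[0,0,-11.5],"spin":-0.308},
  ],
)

```text
time_s: 0.45
tcp_pos: [0.1894, 0.5955, 0.3612]
ee_rot: [[1.0, 0.003, 0.0], [0.003, -1.0, 0.0], [0.0, -0.0, -1.0]]
wrist_force: [-0.7, 0.9, -0.4]
gripper_width: 1.0
gripper_force: 0.0
```

>>> apply_moves(
  plan=[
    {"grip":1,"offset":[2.4,4.2,0],"spin":0},
    {"grip":1,"offset":[4.8,8.4,0],"spin":0},
    {"grip":1,"offset":[7.2,12.6,0],"spin":0},
    {"grip":1,"offset":[9.6,16.8,0],"spin":0},
    {"grip":1,"offset":[12,21,0],"spin":0},
  ],
)

```text
time_s: 0.95
tcp_pos: [0.3098, 0.3836, 0.3594]
ee_rot: [[1.0, 0.001, -0.0], [0.001, -1.0, -0.0], [-0.0, 0.0, -1.0]]
wrist_force: [1.4, 0.2, 0.6]
gripper_width: 1.0
gripper_force: 0.0
```

>>> apply_moves(
  plan=[
    {"grip":1,"offset":[2.6,4.2,0],"spin":0},
    {"grip":1,"offset":[5.2,8.4,0],"spin":0},
    {"grip":1,"offset":[7.8,12.6,0],"spin":0},
    {"grip":1,"offset":[10.4,16.8,0],"spin":0},
    {"grip":1,"offset":[13,21,0],"spin":0},
  ],
)

```text
time_s: 1.45
tcp_pos: [0.4398, 0.1737, 0.3596]
ee_rot: [[1.0, 0.001, 0.0], [0.001, -1.0, 0.0], [0.0, -0.0, -1.0]]
wrist_force: [1.4, 0.8, 0.5]
gripper_width: 0.999
gripper_force: 0.0
```

>>> apply_moves(
  plan=[
    {"grip":1,"offset":[2.6,4.2,0],"spin":0},
    {"grip":1,"offset":[5.2,8.4,0],"spin":0},
    {"grip":1,"offset":[7.8,12.6,0],"spin":0},
    {"grip":1,"offset":[10.4,16.8,0],"spin":0},
    {"grip":1,"offset":[13.2,20.8,0],"spin":0},
  ],
)

```text
time_s: 1.95
tcp_pos: [0.5719, -0.0344, 0.3595]
ee_rot: [[1.0, -0.0, -0.0], [-0.0, -1.0, 0.0], [-0.0, -0.0, -1.0]]
wrist_force: [1.3, 1.0, -0.9]
gripper_width: 0.999
gripper_force: 0.0
```

>>> apply_moves(
  plan=[
    {"grip":1,"offset":[0,0,3.5],"spin":0},
    {"grip":1,"offset":[0,0,7],"spin":0},
    {"grip":0.1,"offset":[0,0,7],"spin":0},
    {"grip":0.1,"offset":[0,0,7],"spin":0},
    {"grip":0.1,"offset":[0,0,7],"spin":0},
  ],
)

```text
time_s: 2.45
tcp_pos: [0.5725, -0.032, 0.292]
ee_rot: [[1.0, 0.001, 0.004], [0.001, -1.0, -0.0], [0.004, 0.0, -1.0]]
wrist_force: [0.4, -0.4, 0.7]
gripper_width: 0.813
gripper_force: 0.0
```

>>> apply_moves(
  plan=[
    {"grip":0.1,"offset":[0,0,0],"spin":0},
    {"grip":0.1,"offset":[0,0,0],"spin":0},
    {"grip":0.1,"offset":[0,0,0],"spin":0},
    {"grip":0.1,"offset":[0,0,0],"spin":0},
    {"grip":0.1,"offset":[0,0,0],"spin":0},
  ],
)

```text
time_s: 2.95
tcp_pos: [0.5715, -0.0322, 0.2897]
ee_rot: [[1.0, 0.0, 0.0], [0.0, -1.0, 0.0], [0.0, -0.0, -1.0]]
wrist_force: [-0.4, 0.2, -0.2]
gripper_width: 0.356
gripper_force: 0.0
```

>>> apply_moves(
  plan=[
    {"grip":0.1,"offset":[0,0,0],"spin":0},
    {"grip":0.1,"offset":[0,0,0],"spin":0},
    {"grip":0.1,"offset":[0,0,0],"spin":0},
  ],
)

```text
time_s: 3.25
tcp_pos: [0.5713, -0.0325, 0.2895]
ee_rot: [[1.0, 0.0, -0.0], [0.0, -1.0, -0.0], [-0.0, 0.0, -1.0]]
wrist_force: [-0.8, -1.1, 0.2]
gripper_width: 0.171
gripper_force: 30.0
```

>>> apply_moves(
  plan=[
    {"grip":0.1,"offset":[0.13,2.2,0],"spin":0},
    {"grip":0.1,"offset":[0.5,4.3,0],"spin":0},
    {"grip":0.1,"offset":[1.1,6.4,0],"spin":0},
    {"grip":0.1,"offset":[2,8.4,0],"spin":0},
    {"grip":0.1,"offset":[3.1,10.3,0],"spin":0},
  ],
)

```text
time_s: 3.75
tcp_pos: [0.6019, -0.1355, 0.2898]
ee_rot: [[1.0, 0.002, -0.002], [0.002, -1.0, 0.001], [-0.002, -0.001, -1.0]]
wrist_force: [-1.7, 2.8, 3.0]
gripper_width: 0.174
gripper_force: 30.0
```

>>> apply_moves(
  plan=[
    {"grip":0.1,"offset":[1.3,1.8,0],"spin":0},
    {"grip":0.1,"offset":[2.8,3.4,0],"spin":0},
    {"grip":0.1,"offset":[4.4,4.8,0],"spin":0},
    {"grip":0.1,"offset":[6.2,6,0],"spin":0},
    {"grip":0.1,"offset":[8.2,7,0],"spin":0},
  ],
)

```text
time_s: 4.25
tcp_pos: [0.6845, -0.2054, 0.2901]
ee_rot: [[1.0, 0.001, -0.001], [0.001, -1.0, 0.001], [-0.001, -0.001, -1.0]]
wrist_force: [-1.3, 3.9, 3.2]
gripper_width: 0.169
gripper_force: 30.0
```

>>> apply_moves(
  plan=[
    {"grip":0.3,"offset":[0,0,0],"spin":0},
    {"grip":0.5,"offset":[0,0,0],"spin":0},
    {"grip":0.5,"offset":[0,0,0],"spin":0},
    {"grip":0.5,"offset":[0,0,-3],"spin":0},
    {"grip":0.5,"offset":[0,0,-5],"spin":0},
  ],
)

```text
time_s: 4.75
tcp_pos: [0.684, -0.2051, 0.3409]
ee_rot: [[1.0, 0.001, 0.0], [0.001, -1.0, -0.001], [0.0, 0.001, -1.0]]
wrist_force: [-0.1, 0.8, 0.2]
gripper_width: 0.478
gripper_force: 0.0
```

Run:
```python
from h import *
c=cap('top');P=pts(c);g=c['img']
cv2.imwrite('pics/t1.png',cv2.resize(g[110:290,250:450],None,fx=3,fy=3,interpolation=2))
Z=P[...,2]
m=((Z>.028)&(Z<.045)&(abs(P[...,1]-.02)<.13)&(abs(P[...,0]-.57)<.1)).astype(np.uint8)
hsv=cv2.cvtColor(g,cv2.COLOR_BGR2HSV)
for nm,mm in(('wood',m*(hsv[...,1]>70)),('all',m)):
    k,l,s,ce=cv2.connectedComponentsWithStats(mm.astype(np.uint8));i=1+np.argmax(s[1:,4])
    q=P[l==i][:,:2].astype(np.float32);print(nm,s[i],np.nanmedian(P[l==i],0),cv2.minAreaRect(q*1000))
```

```text
wood [296 192   3  33  57] [0.59878025 0.05461305 0.0350432 ] ((579.8456420898438, 52.04643249511719), (7.240760326385498, 106.11590576171875), 88.7470474243164)
all [284 192  15  33 187] [0.58884171 0.07726904 0.03377998] ((580.6228637695312, 72.44931030273438), (46.62441635131836, 106.15248107910156), 87.73345947265625)
```

View pics/t1.png

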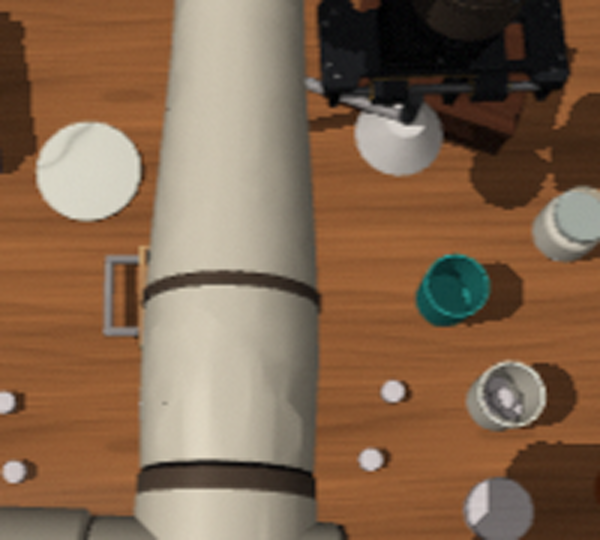

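The lamp shade now hangs well to the right at crop (400,140), about 1.15 rad round. The arm hides the trivet, so I move to the left side.

>>> apply_moves(
  plan=[
    {"grip":0.6,"offset":[-1,-4.6,-2],"spin":0},
    {"grip":0.6,"offset":[-2,-9.2,-2],"spin":0},
    {"grip":0.6,"offset":[-3,-13.8,-2],"spin":0},
    {"grip":0.6,"offset":[-4,-18.4,-2],"spin":0},
    {"grip":0.6,"offset":[-5,-23,-2],"spin":0},
  ],
)

```text
time_s: 5.3
tcp_pos: [0.6329, 0.0265, 0.3597]
ee_rot: [[1.0, 0.0, 0.0], [0.0, -1.0, 0.0], [0.0, -0.0, -1.0]]
wrist_force: [1.1, 1.3, -0.9]
gripper_width: 0.599
gripper_force: 0.0
```

>>> apply_moves(
  plan=[
    {"grip":0.6,"offset":[-1,-4.6,0],"spin":0},
    {"grip":0.6,"offset":[-2,-9.2,0],"spin":0},
    {"grip":0.6,"offset":[-3,-13.8,0],"spin":0},
    {"grip":0.6,"offset":[-4,-18.4,0],"spin":0},
    {"grip":0.6,"offset":[-5,-23,0],"spin":0},
  ],
)

```text
time_s: 5.8
tcp_pos: [0.5829, 0.2563, 0.3598]
ee_rot: [[1.0, 0.001, 0.0], [0.001, -1.0, 0.0], [0.0, -0.0, -1.0]]
wrist_force: [0.2, -0.2, -1.0]
gripper_width: 0.601
gripper_force: 0.0
```

Run:
```python
from h import *
c=cap('top');P=pts(c);g=c['img']
cv2.imwrite('pics/t2.png',cv2.resize(g[110:290,250:450],None,fx=3,fy=3,interpolation=2))
Z=P[...,2]
m=((Z>.02)&(Z<.05)&(abs(P[...,1]-.02)<.13)&(abs(P[...,0]-.57)<.1)).astype(np.uint8)
hsv=cv2.cvtColor(g,cv2.COLOR_BGR2HSV)
for nm,mm in(('wood',m*(hsv[...,1]>70)),('grey',m*(hsv[...,1]<60)),('all',m)):
    k,l,s,ce=cv2.connectedComponentsWithStats(mm.astype(np.uint8));i=1+np.argmax(s[1:,4])
    q=P[l==i][:,:2].astype(np.float32);print(nm,s[i],np.nanmedian(P[l==i],0),cv2.minAreaRect(q*1000))
k=((Z>.285)&(Z<.31)&(P[...,1]<-.15)&(P[...,1]>-.26)&(P[...,0]>.6)).astype(np.uint8)
print('knob',np.nanmedian(P[k>0],0),k.sum())
```

```text
wood [296 192  28  34 915] [0.57781175 0.01089398 0.03465389] ((578.7215576171875, 11.72854995727539), (88.87067413330078, 110.04772186279297), 88.33767700195312)
grey [285 195  11  27 108] [0.58070075 0.0853155  0.03346479] ((580.5455932617188, 75.04647827148438), (33.2476921081543, 87.51034545898438), 88.98905944824219)
all [ 284  190   41   36 1073] [0.57781175 0.01770566 0.03450442] ((581.0347290039062, 30.437217712402344), (129.43792724609375, 117.9931869506836), 89.9971923828125)
knob [ 0.68914206 -0.20433053  0.29944349] 41
```

View pics/t2.png

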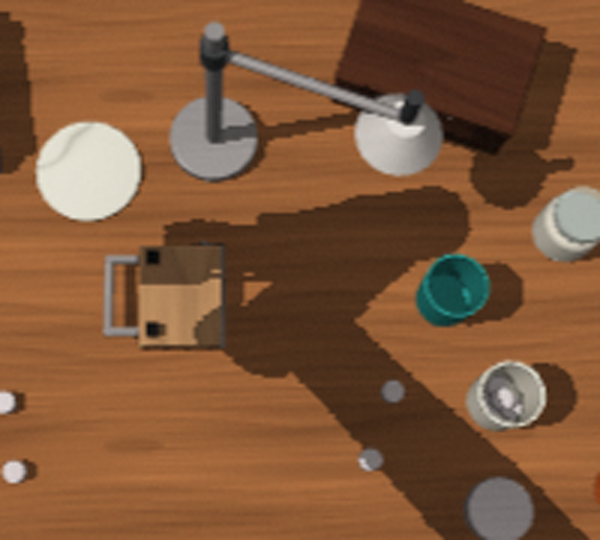

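Knob now at (0.689,-0.204), 1.18 rad round. The trivet leaf is centred at (0.579,0.012), with the hinge near y=-0.033 and the bar near (0.581,0.089).

>>> apply_moves(
  plan=[
    {"grip":0.3,"offset":[0,3.4,3.6],"spin":0},
    {"grip":0.3,"offset":[0,6.7,7.3],"spin":0},
    {"grip":0.3,"offset":[0,10,11],"spin":0},
    {"grip":0.3,"offset":[-0.1,13.4,14.5],"spin":0},
    {"grip":0.3,"offset":[-0.2,16.7,18],"spin":0},
  ],
)

```text
time_s: 6.35
tcp_pos: [0.5812, 0.0863, 0.1785]
ee_rot: [[1.0, 0.001, 0.0], [0.001, -1.0, 0.0], [0.0, -0.0, -1.0]]
wrist_force: [1.6, -0.6, 0.4]
gripper_width: 0.319
gripper_force: 0.0
```

>>> apply_moves(
  plan=[
    {"grip":0.3,"offset":[0,0,4.5],"spin":0},
    {"grip":0.3,"offset":[0,0,9],"spin":0},
    {"grip":0.3,"offset":[0,0,10],"spin":0},
  ],
)

```text
time_s: 6.65
tcp_pos: [0.5782, 0.0859, 0.0748]
ee_rot: [[1.0, -0.001, -0.01], [-0.002, -1.0, -0.003], [-0.01, 0.003, -1.0]]
wrist_force: [-0.7, -0.2, -0.2]
gripper_width: 0.304
gripper_force: 0.0
```

Run:
```python
from h import *
s=r.sense();print(s['tcp_pos'],s['gripper_width'],s['wrist_force'])
c=cap('scene');g=c['img'];cv2.imwrite('pics/s2.png',cv2.resize(g[130:290,240:440],None,fx=3,fy=3,interpolation=2))
```

```text
[0.57817362 0.08589793 0.07475077] 0.30367066138371507 [-0.73024587 -0.19688504 -0.23316757]
```

View pics/s2.png

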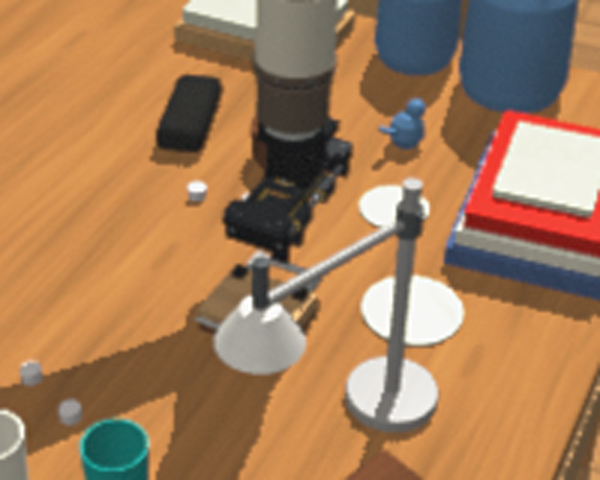

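The lamp hides the bar in this view. The gripper is at (290,200), above the trivet's left side. I lower onto the bar and close.

>>> apply_moves(
  plan=[
    {"grip":0.3,"offset":[0.2,-0.2,0.5],"spin":0},
    {"grip":0.3,"offset":[0.2,-0.3,2],"spin":0},
    {"grip":0.3,"offset":[0.2,-0.3,3.5],"spin":0},
    {"grip":0.3,"offset":[0.2,-0.3,3.5],"spin":0},
  ],
)

```text
time_s: 7.1
tcp_pos: [0.5849, 0.0914, 0.0453]
ee_rot: [[1.0, 0.001, 0.001], [0.001, -1.0, 0.0], [0.001, -0.0, -1.0]]
wrist_force: [-0.6, -0.5, -0.9]
gripper_width: 0.3
gripper_force: 0.0
```

>>> apply_moves(
  plan=[
    {"grip":0.05,"offset":[0,0,0],"spin":0},
    {"grip":0.05,"offset":[0,0,0],"spin":0},
    {"grip":0.05,"offset":[0,0,0],"spin":0},
    {"grip":0.05,"offset":[0,0,0],"spin":0},
  ],
)

```text
time_s: 7.5
tcp_pos: [0.5856, 0.0888, 0.0464]
ee_rot: [[1.0, 0.001, 0.002], [0.001, -1.0, -0.002], [0.002, 0.002, -1.0]]
wrist_force: [1.9, -8.6, 3.3]
gripper_width: 0.107
gripper_force: 29.9
```

>>> apply_moves(
  plan=[
    {"grip":0.2,"offset":[-0.2,0.3,0],"spin":0},
    {"grip":0.2,"offset":[-0.2,0.3,0.9],"spin":0},
    {"grip":0.2,"offset":[-0.2,0.3,0.9],"spin":0},
    {"grip":0.05,"offset":[-0.2,0.3,0.9],"spin":0},
    {"grip":0.05,"offset":[-0.2,0.3,0.9],"spin":0},
  ],
)

```text
time_s: 8.0
tcp_pos: [0.5822, 0.0886, 0.0352]
ee_rot: [[1.0, -0.0, -0.0], [-0.0, -1.0, 0.001], [-0.0, -0.001, -1.0]]
wrist_force: [-2.2, 1.9, -1.0]
gripper_width: 0.102
gripper_force: 30.0
```

>>> apply_moves(
  plan=[
    {"grip":0.05,"offset":[0,0,0],"spin":0},
    {"grip":0.05,"offset":[0,0,0],"spin":0},
  ],
)

```text
time_s: 8.2
tcp_pos: [0.5822, 0.0886, 0.0353]
ee_rot: [[1.0, 0.0, -0.0], [0.0, -1.0, 0.001], [-0.0, -0.001, -1.0]]
wrist_force: [-1.3, 5.9, -1.8]
gripper_width: 0.106
gripper_force: 29.9
```

>>> apply_moves(
  plan=[
    {"grip":0.05,"offset":[0,0.4,-2.6],"spin":0},
    {"grip":0.05,"offset":[0,1.6,-5.5],"spin":0},
    {"grip":0.05,"offset":[-0.1,3.6,-8.1],"spin":0},
    {"grip":0.05,"offset":[-0.1,6.1,-10.1],"spin":0},
    {"grip":0.05,"offset":[-0.2,9.1,-11.3],"spin":0},
  ],
)

```text
time_s: 8.7
tcp_pos: [0.5799, -0.002, 0.1517]
ee_rot: [[1.0, 0.002, 0.001], [0.002, -1.0, 0.002], [0.001, -0.002, -1.0]]
wrist_force: [-1.9, 3.9, 0.4]
gripper_width: 0.107
gripper_force: 30.0
```

>>> apply_moves(
  plan=[
    {"grip":0.05,"offset":[-0.1,1.6,-0.3],"spin":0},
    {"grip":0.05,"offset":[-0.1,3.2,-0.4],"spin":0},
    {"grip":0.05,"offset":[-0.2,4.8,-0.3],"spin":0},
    {"grip":0.05,"offset":[-0.2,6.4,0.1],"spin":0},
    {"grip":0.05,"offset":[-0.2,7.8,0.5],"spin":0},
  ],
)

```text
time_s: 9.2
tcp_pos: [0.5776, -0.0825, 0.1439]
ee_rot: [[1.0, -0.0, -0.001], [-0.0, -1.0, -0.0], [-0.001, 0.0, -1.0]]
wrist_force: [-1.3, 1.5, 1.2]
gripper_width: 0.102
gripper_force: 30.0
```

>>> apply_moves(
  plan=[
    {"grip":0.3,"offset":[0,0,0],"spin":0},
    {"grip":0.3,"offset":[0,-0.5,-1],"spin":0},
    {"grip":0.3,"offset":[0,-0.5,-4],"spin":0},
    {"grip":0.3,"offset":[0,-1,-8],"spin":0},
    {"grip":0.3,"offset":[0,-2,-12],"spin":0},
  ],
)

```text
time_s: 9.7
tcp_pos: [0.5787, -0.0606, 0.2653]
ee_rot: [[1.0, 0.001, 0.0], [0.001, -1.0, -0.0], [0.0, 0.0, -1.0]]
wrist_force: [1.8, 0.5, -0.3]
gripper_width: 0.295
gripper_force: 0.0
```

>>> apply_moves(
  plan=[
    {"grip":0.45,"offset":[-1.6,-3.9,0.3],"spin":0.15},
    {"grip":0.45,"offset":[-3.2,-7.8,0.6],"spin":0.3},
    {"grip":0.45,"offset":[-4.8,-11.7,0.9],"spin":0.45},
    {"grip":0.45,"offset":[-6.4,-15.6,1.2],"spin":0.6},
    {"grip":0.45,"offset":[-8,-19.5,1.5],"spin":0.75},
  ],
)

```text
time_s: 10.2
tcp_pos: [0.4996, 0.1324, 0.2497]
ee_rot: [[0.76, -0.65, 0.002], [-0.65, -0.76, 0.001], [0.001, -0.002, -1.0]]
wrist_force: [1.1, 0.3, -0.3]
gripper_width: 0.444
gripper_force: 0.0
```

>>> apply_moves(
  plan=[
    {"grip":0.45,"offset":[-3.8,-1.8,1],"spin":0.15},
    {"grip":0.45,"offset":[-7.6,-3.5,2],"spin":0.3},
    {"grip":0.45,"offset":[-11.4,-5.3,3],"spin":0.45},
    {"grip":0.45,"offset":[-15.2,-7,4],"spin":0.6},
    {"grip":0.45,"offset":[-19,-8.8,5],"spin":0.75},
  ],
)

```text
time_s: 10.7
tcp_pos: [0.4119, 0.3208, 0.2]
ee_rot: [[0.162, -0.987, 0.002], [-0.987, -0.162, 0.002], [-0.001, -0.002, -1.0]]
wrist_force: [1.6, 0.7, -0.2]
gripper_width: 0.448
gripper_force: 0.0
```

>>> apply_moves(
  plan=[
    {"grip":0.45,"offset":[0,0,0],"spin":0.071},
    {"grip":0.45,"offset":[0,0,0],"spin":0.071},
  ],
)

```text
time_s: 10.9
tcp_pos: [0.4122, 0.3202, 0.1996]
ee_rot: [[0.1, -0.995, 0.001], [-0.995, -0.1, 0.0], [-0.0, -0.001, -1.0]]
wrist_force: [1.0, 0.1, -0.2]
gripper_width: 0.451
gripper_force: 0.0
```

Run:
```python
from h import *
np.set_printoptions(precision=4,suppress=True)
s=r.sense();print(s['tcp_pos'],s['joints'])
c=cap('top');P=pts(c);Z=P[...,2];g=c['img']
m=((Z>.05)&(Z<.06)&(np.hypot(P[...,0]-.47,P[...,1]-.331)<.075))
q=P[m][:,:2];A=np.c_[2*q,np.ones(len(q))];x=np.linalg.lstsq(A,(q**2).sum(1),rcond=None)[0];print('bowl',x[:2],np.sqrt(x[2]+x[0]**2+x[1]**2),m.sum())
m=((Z>.012)&(Z<.034)&(abs(P[...,1]+.04)<.14)&(abs(P[...,0]-.577)<.075)).astype(np.uint8)
k,l,st,ce=cv2.connectedComponentsWithStats(m);i=1+np.argmax(st[1:,4]);w=P[l==i];print('trivet',np.nanmedian(w,0),cv2.minAreaRect((w[:,:2]*1000).astype(np.float32)))
cv2.imwrite('pics/t3.png',cv2.resize(g[110:310,160:450],None,fx=2.7,fy=2.7,interpolation=2))
```

```text
[0.4122 0.3202 0.1996] [ 55.6798  14.278  -17.81     0.0199 -57.8803 -49.948 ]
bowl [0.4696 0.3311] 0.05341055188575697 214
trivet [ 0.5761 -0.0387  0.0223] ((580.3211059570312, -52.089202880859375), (216.77203369140625, 118.4179916381836), 88.939208984375)
```

View pics/t3.png

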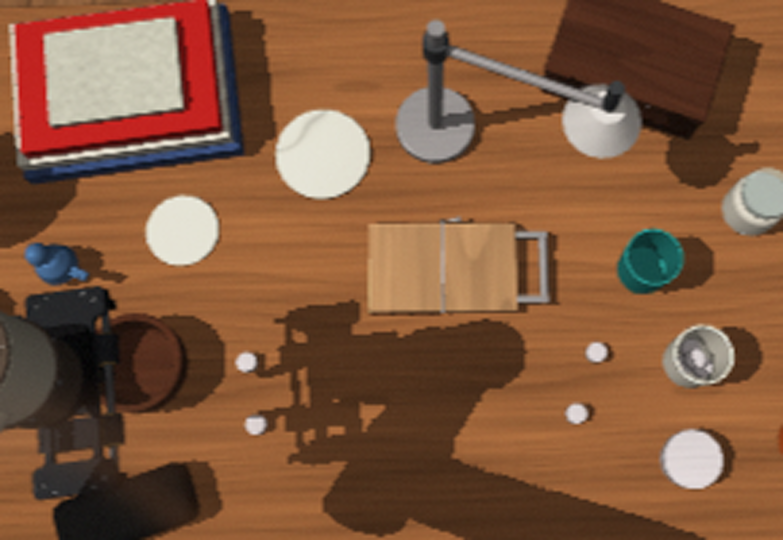

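The trivet is open: centre seam at crop (443,267), bar on the right. Bowl centre is (0.470,0.331), and I'll grasp its near wall.

>>> apply_moves(
  plan=[
    {"grip":0.45,"offset":[-1,-0.5,3],"spin":0.1},
    {"grip":0.45,"offset":[-1,-0.5,6],"spin":0.1},
    {"grip":0.45,"offset":[-1,-0.5,9],"spin":0.1},
  ],
)

```text
time_s: 11.25
tcp_pos: [0.4178, 0.3288, 0.1093]
ee_rot: [[-0.003, -1.0, 0.002], [-1.0, 0.003, 0.002], [-0.002, -0.002, -1.0]]
wrist_force: [0.5, -0.5, 0.0]
gripper_width: 0.45
gripper_force: 0.0
```

>>> apply_moves(
  plan=[
    {"grip":0.45,"offset":[0,0,3],"spin":0},
    {"grip":0.45,"offset":[0,0,5.7],"spin":0},
    {"grip":0.45,"offset":[0,0,5.7],"spin":0},
  ],
)

```text
time_s: 11.55
tcp_pos: [0.416, 0.3262, 0.0496]
ee_rot: [[-0.004, -1.0, -0.004], [-1.0, 0.004, -0.006], [0.006, 0.004, -1.0]]
wrist_force: [-0.1, -0.4, -0.1]
gripper_width: 0.448
gripper_force: 0.0
```

>>> apply_moves(
  plan=[
    {"grip":0.03,"offset":[0,0,0],"spin":0},
    {"grip":0.03,"offset":[0,0,0],"spin":0},
    {"grip":0.03,"offset":[0,0,0],"spin":0},
    {"grip":0.03,"offset":[0,0,0],"spin":0},
    {"grip":0.03,"offset":[0,0,0],"spin":0},
  ],
)

```text
time_s: 12.05
tcp_pos: [0.4172, 0.3286, 0.0533]
ee_rot: [[-0.004, -1.0, 0.001], [-1.0, 0.004, 0.0], [-0.0, -0.0, -1.0]]
wrist_force: [-0.9, -3.3, 5.2]
gripper_width: 0.107
gripper_force: 29.2
```

>>> apply_moves(
  plan=[
    {"grip":0.03,"offset":[0,0,-2],"spin":0},
    {"grip":0.03,"offset":[0,0,-5],"spin":0},
    {"grip":0.03,"offset":[0,0,-8],"spin":0},
    {"grip":0.03,"offset":[2,-0.6,-10],"spin":0},
    {"grip":0.03,"offset":[4.9,-1.5,-11],"spin":0},
  ],
)

```text
time_s: 12.55
tcp_pos: [0.4323, 0.2806, 0.1643]
ee_rot: [[-0.001, -1.0, 0.002], [-1.0, 0.001, 0.003], [-0.003, -0.002, -1.0]]
wrist_force: [0.1, -0.9, -2.4]
gripper_width: 0.099
gripper_force: 30.6
```

>>> apply_moves(
  plan=[
    {"grip":0.03,"offset":[3.5,-1.1,0],"spin":0},
    {"grip":0.03,"offset":[7,-2.2,0],"spin":0},
    {"grip":0.03,"offset":[10.5,-3.3,0],"spin":0},
    {"grip":0.03,"offset":[14,-4.4,0],"spin":0},
    {"grip":0.03,"offset":[17,-5.3,0],"spin":0},
  ],
)

```text
time_s: 13.05
tcp_pos: [0.4838, 0.1074, 0.162]
ee_rot: [[-0.005, -1.0, -0.001], [-1.0, 0.005, -0.0], [0.0, 0.001, -1.0]]
wrist_force: [-1.1, -0.6, -2.3]
gripper_width: 0.101
gripper_force: 30.6
```

>>> apply_moves(
  plan=[
    {"grip":0.03,"offset":[3.3,-1,0],"spin":0},
    {"grip":0.03,"offset":[6.6,-2,0],"spin":0},
    {"grip":0.03,"offset":[9.6,-3,0],"spin":0},
    {"grip":0.03,"offset":[12,-3.8,0],"spin":0},
    {"grip":0.03,"offset":[13,-4,0],"spin":0},
  ],
)

```text
time_s: 13.55
tcp_pos: [0.5235, -0.0227, 0.1618]
ee_rot: [[-0.006, -1.0, -0.001], [-1.0, 0.006, -0.0], [0.0, 0.001, -1.0]]
wrist_force: [0.5, -0.1, -3.2]
gripper_width: 0.101
gripper_force: 30.7
```

```bash
cat >> h.py <<'E'
def bowl(z,x0,y0,tol=.006,rr=.075):
    c=cap('top');P=pts(c);m=(abs(P[...,2]-z)<tol)&(np.hypot(P[...,0]-x0,P[...,1]-y0)<rr)
    q=P[m][:,:2];A=np.c_[2*q,np.ones(len(q))];x=np.linalg.lstsq(A,(q**2).sum(1),rcond=None)[0]
    print('circle',x[:2],np.sqrt(x[2]+x[0]**2+x[1]**2),m.sum());return c,P
E
python3 - <<'E'
from h import *
s=r.sense();print(s['tcp_pos'],s['gripper_width'],s['gripper_force'],s['wrist_force'])
bowl(s['tcp_pos'][2]+.002,s['tcp_pos'][0]+.053,s['tcp_pos'][1])
c=cap('scene');cv2.imwrite('pics/s3.png',cv2.resize(c['img'][130:290,220:440],None,fx=3,fy=3,interpolation=2))
E
```

```text
[ 0.52349167 -0.02271192  0.16175041] 0.1013519790828257 30.658354994666297 [ 0.46882508 -0.14222032 -3.20901209]
circle [0.15725436 0.12765293] 0.3920566590806775 2
```

View pics/s3.png

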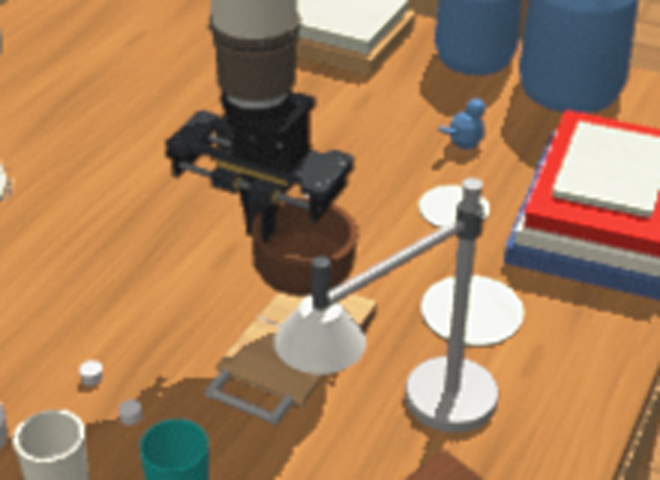

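The bowl hangs level in the gripper at (300,245), over the open trivet. I lower and release.

>>> apply_moves(
  plan=[
    {"grip":0.03,"offset":[0,-0.2,3],"spin":0},
    {"grip":0.03,"offset":[0,-0.2,6],"spin":0},
    {"grip":0.03,"offset":[0,-0.2,7.8],"spin":0},
    {"grip":0.03,"offset":[0,-0.2,8.6],"spin":0},
    {"grip":0.03,"offset":[0,-0.2,8.6],"spin":0},
  ],
)

```text
time_s: 14.15
tcp_pos: [0.5248, -0.0201, 0.0767]
ee_rot: [[-0.002, -1.0, -0.002], [-1.0, 0.002, -0.001], [0.001, 0.002, -1.0]]
wrist_force: [-3.5, -0.8, 4.7]
gripper_width: 0.104
gripper_force: 30.1
```

>>> apply_moves(
  plan=[
    {"grip":0.3,"offset":[0,0,0],"spin":0},
    {"grip":0.3,"offset":[0,0,0],"spin":0},
    {"grip":0.3,"offset":[0,0,0],"spin":0},
    {"grip":0.3,"offset":[0,0,-3],"spin":0},
    {"grip":0.3,"offset":[0,0,-7],"spin":0},
  ],
)

```text
time_s: 14.65
tcp_pos: [0.5247, -0.0209, 0.1456]
ee_rot: [[-0.004, -1.0, -0.004], [-1.0, 0.004, -0.001], [0.001, 0.004, -1.0]]
wrist_force: [0.4, 0.9, 1.1]
gripper_width: 0.294
gripper_force: 0.0
```

>>> apply_moves(
  plan=[
    {"grip":0.6,"offset":[4,0.9,-2],"spin":0},
    {"grip":0.9,"offset":[8,1.8,-2],"spin":0},
    {"grip":1,"offset":[12,2.7,-2],"spin":0},
    {"grip":1,"offset":[16,3.6,-2],"spin":0},
    {"grip":1,"offset":[20,4.5,-2],"spin":0},
  ],
)

```text
time_s: 15.15
tcp_pos: [0.4799, -0.2221, 0.167]
ee_rot: [[-0.003, -1.0, 0.002], [-1.0, 0.003, -0.0], [0.0, -0.002, -1.0]]
wrist_force: [1.1, -0.2, -0.0]
gripper_width: 0.669
gripper_force: 0.0
```

Run:
```python
from h import *
s=r.sense();print(s['tcp_pos'],s['gripper_width'])
bowl(.077,.577,-.019)
c,P=bowl(.075,.454,-.327,.007,.045)
g=c['img'];cv2.imwrite('pics/t4.png',cv2.resize(g[110:310,160:450],None,fx=2.7,fy=2.7,interpolation=2))
Z=P[...,2]
print('box',np.nanmax(Z[115:150,375:425]), np.nanmedian(Z[180:190,170:200]))
```

```text
[ 0.47986161 -0.2220913   0.16701135] 0.6692888233475474
circle [ 0.57823112 -0.01325349] 0.051901002907763144 138
circle [ 0.45427134 -0.32467803] 0.03175780484029016 69
box 0.3043351488600691 0.001199757723670703
```

View pics/t4.png

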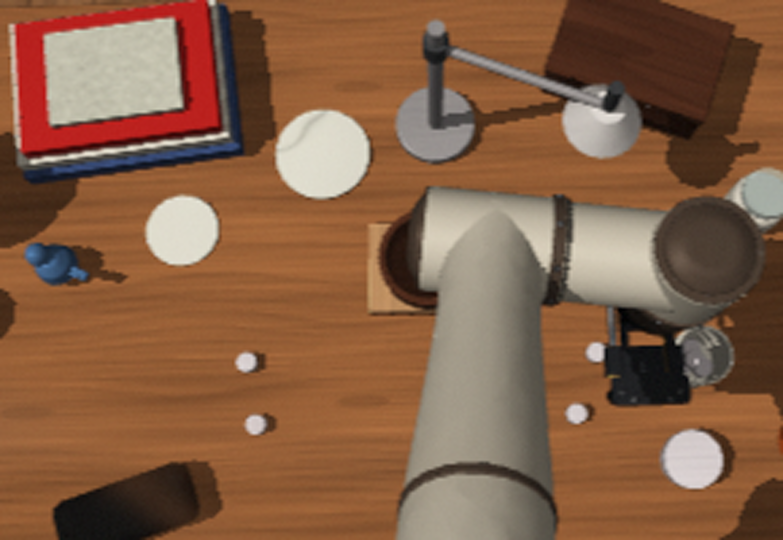

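The bowl sits on the trivet at crop (415,260) and the gripper is next to the beaker at (705,355). I go over the beaker, descend and grip.

>>> apply_moves(
  plan=[
    {"grip":1,"offset":[3.5,0.9,0],"spin":0},
    {"grip":1,"offset":[7,1.8,0],"spin":0},
    {"grip":1,"offset":[10.3,2.6,0],"spin":0},
    {"grip":1,"offset":[10.3,2.6,2],"spin":0},
    {"grip":1,"offset":[10.3,2.6,4],"spin":0},
  ],
)

```text
time_s: 15.75
tcp_pos: [0.4541, -0.3243, 0.1266]
ee_rot: [[-0.006, -1.0, 0.003], [-1.0, 0.006, -0.001], [0.001, -0.003, -1.0]]
wrist_force: [-0.3, 0.7, -1.0]
gripper_width: 0.995
gripper_force: 0.0
```

>>> apply_moves(
  plan=[
    {"grip":1,"offset":[0,0,2],"spin":0},
    {"grip":1,"offset":[0,0,5],"spin":0},
    {"grip":1,"offset":[0,0,8],"spin":0},
    {"grip":1,"offset":[0,0,8],"spin":0},
    {"grip":0.6,"offset":[0,0,8],"spin":0},
  ],
)

```text
time_s: 16.25
tcp_pos: [0.4542, -0.3234, 0.0467]
ee_rot: [[-0.003, -1.0, -0.0], [-1.0, 0.003, -0.0], [0.0, 0.0, -1.0]]
wrist_force: [-0.1, -0.2, 0.2]
gripper_width: 0.96
gripper_force: 0.0
```

>>> apply_moves(
  plan=[
    {"grip":0.6,"offset":[0,0,0],"spin":0},
    {"grip":0.6,"offset":[0,0,0],"spin":0},
    {"grip":0.6,"offset":[0,0,0],"spin":0},
    {"grip":0.6,"offset":[0,0,0],"spin":0},
  ],
)

```text
time_s: 16.65
tcp_pos: [0.4542, -0.3238, 0.0479]
ee_rot: [[-0.004, -1.0, 0.002], [-1.0, 0.004, -0.001], [0.001, -0.002, -1.0]]
wrist_force: [-1.0, 1.6, 7.4]
gripper_width: 0.752
gripper_force: 29.8
```

>>> apply_moves(
  plan=[
    {"grip":0.6,"offset":[0,0,-1.5],"spin":0},
    {"grip":0.6,"offset":[0,0,-2.8],"spin":0},
    {"grip":0.6,"offset":[-3,0,-2.8],"spin":0},
    {"grip":0.6,"offset":[-6,0,-2.8],"spin":0},
    {"grip":0.6,"offset":[-9.5,0,-2.8],"spin":0},
  ],
)

```text
time_s: 17.15
tcp_pos: [0.4539, -0.228, 0.0748]
ee_rot: [[-0.006, -1.0, 0.001], [-1.0, 0.006, -0.0], [0.0, -0.001, -1.0]]
wrist_force: [0.6, 0.3, -2.6]
gripper_width: 0.754
gripper_force: 29.9
```

>>> apply_moves(
  plan=[
    {"grip":0.6,"offset":[-3,-1,0],"spin":0},
    {"grip":0.6,"offset":[-3.2,-4,0],"spin":0},
    {"grip":0.6,"offset":[-3.2,-7,0],"spin":0},
    {"grip":0.6,"offset":[-3.2,-10,0],"spin":0},
    {"grip":0.6,"offset":[-3.2,-12.4,0],"spin":0},
  ],
)

```text
time_s: 17.65
tcp_pos: [0.5798, -0.1968, 0.0748]
ee_rot: [[-0.003, -1.0, 0.001], [-1.0, 0.003, -0.0], [0.0, -0.001, -1.0]]
wrist_force: [0.1, -0.1, -1.3]
gripper_width: 0.754
gripper_force: 30.0
```

Run:
```python
from h import *
s=r.sense();print(s['tcp_pos'],s['gripper_width'],s['gripper_force'])
c=cap('scene');cv2.imwrite('pics/s4.png',cv2.resize(c['img'][150:330,200:400],None,fx=3,fy=3,interpolation=2))
P=pts(cap('top'));Z=P[...,2]
m=(abs(Z-.016)<.012)&(P[...,1]>-.175)&(P[...,1]<-.128)&(abs(P[...,0]-.577)<.035);print('bar',np.nanmedian(P[m],0),m.sum())
```

```text
[ 0.57980697 -0.19682284  0.07481741] 0.7535270325734329 29.954171753807728
bar [ 0.57869365 -0.15360577  0.01987148] 85
```

View pics/s4.png

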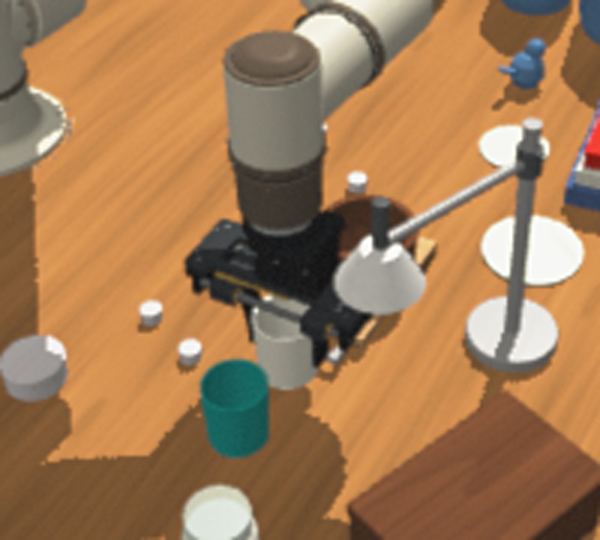

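The white beaker is held upright at (285,345) in front of the trivet's handle bar, clear of the teal one and the lamp. I lower it to 13 mm and drag the foot against the bar, so that it pivots between the pads.

>>> apply_moves(
  plan=[
    {"grip":0.6,"offset":[0,0,0.7],"spin":0},
    {"grip":0.6,"offset":[0,0,1.4],"spin":0},
    {"grip":0.6,"offset":[-0.5,0,1.4],"spin":0},
    {"grip":0.6,"offset":[-1,0,1.4],"spin":0},
    {"grip":0.6,"offset":[-1.5,0,1.4],"spin":0},
  ],
)

```text
time_s: 18.25
tcp_pos: [0.5778, -0.1821, 0.0608]
ee_rot: [[-0.004, -1.0, 0.0], [-1.0, 0.004, -0.001], [0.001, -0.0, -1.0]]
wrist_force: [-0.1, -2.7, -0.3]
gripper_width: 0.752
gripper_force: 30.0
```

>>> apply_moves(
  plan=[
    {"grip":0.6,"offset":[-0.6,0,0],"spin":0},
    {"grip":0.6,"offset":[-1.2,0,0],"spin":0},
    {"grip":0.6,"offset":[-1.8,0,0],"spin":0},
    {"grip":0.6,"offset":[-2.4,0,0],"spin":0},
    {"grip":0.6,"offset":[-3,0,0],"spin":0},
  ],
)

```text
time_s: 18.75
tcp_pos: [0.5784, -0.1514, 0.0604]
ee_rot: [[-0.004, -1.0, 0.001], [-1.0, 0.004, 0.0], [-0.0, -0.001, -1.0]]
wrist_force: [0.9, -1.2, -0.2]
gripper_width: 0.747
gripper_force: 30.0
```

Run:
```python
from h import *
s=r.sense();print(s['tcp_pos'],s['gripper_width'],s['wrist_force'])
c=cap('scene');cv2.imwrite('pics/s5.png',cv2.resize(c['img'][190:310,250:390],None,fx=4,fy=4,interpolation=2))
```

```text
[ 0.57838608 -0.15141078  0.06038338] 0.7466071274819788 [ 0.94407419 -1.19334417 -0.225036  ]
```

View pics/s5.png

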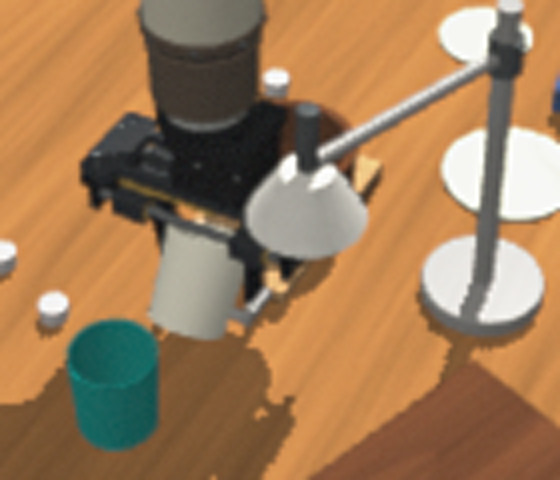

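The beaker has pivoted to roughly 55°, mouth towards the bowl, foot against the bar at (245,305). I continue.

>>> apply_moves(
  plan=[
    {"grip":0.6,"offset":[-0.6,0,0],"spin":0},
    {"grip":0.6,"offset":[-1.2,0,0],"spin":0},
    {"grip":0.6,"offset":[-1.8,0,0],"spin":0},
    {"grip":0.6,"offset":[-2.4,0,0],"spin":0},
    {"grip":0.6,"offset":[-2.4,0,0],"spin":0},
  ],
)

```text
time_s: 19.3
tcp_pos: [0.5784, -0.1271, 0.0605]
ee_rot: [[-0.003, -1.0, 0.0], [-1.0, 0.003, 0.0], [-0.0, -0.0, -1.0]]
wrist_force: [-1.2, -1.0, 0.6]
gripper_width: 0.753
gripper_force: 30.0
```

>>> apply_moves(
  plan=[
    {"grip":0.6,"offset":[0,0,-2],"spin":0},
    {"grip":0.6,"offset":[0,0,-4],"spin":0},
    {"grip":0.6,"offset":[0,0,-6],"spin":0},
    {"grip":0.6,"offset":[0,0,-7],"spin":0},
  ],
)

```text
time_s: 19.7
tcp_pos: [0.579, -0.1277, 0.1318]
ee_rot: [[-0.004, -1.0, 0.003], [-1.0, 0.004, 0.001], [-0.001, -0.003, -1.0]]
wrist_force: [-0.0, -0.6, -1.8]
gripper_width: 0.749
gripper_force: 30.0
```

```bash
cat >> h.py <<'E'
def tilt():
    "beaker wall/foot points below the fingers, scene view: y and z extents about the grip"
    s=r.sense();t=s['tcp_pos'];print(t,s['gripper_width'],s['wrist_force'])
    c=cap('scene');P=pts(c);hsv=cv2.cvtColor(c['img'],cv2.COLOR_BGR2HSV)
    m=(hsv[...,1]<70)&(hsv[...,2]>90)&(abs(P[...,0]-t[0])<.04)&(abs(P[...,1]-t[1])<.065)&(abs(P[...,2]-t[2])<.065)
    q=P[m]-[t[0],t[1],t[2]-.003];print('n',m.sum())
    for y in np.arange(-.06,.06,.01):
        k=(q[:,1]>=y)&(q[:,1]<y+.01)
        if k.sum()>3:print('%.3f n%d x %.3f..%.3f z %.3f..%.3f'%(y+.005,k.sum(),*np.percentile(q[k,0],[5,95]),*np.percentile(q[k,2],[5,95])))
    return c
E
python3 -c "
from h import *
c=tilt();cv2.imwrite('pics/s6.png',cv2.resize(c['img'][170:310,250:390],None,fx=4,fy=4,interpolation=2))"
```

```text
[ 0.5789789  -0.12765931  0.13183341] 0.748501260282319 [-0.00243864 -0.64846455 -1.79839451]
n 461
-0.055 n86 x -0.021..0.030 z -0.007..0.027
-0.045 n101 x -0.021..0.031 z -0.003..0.037
-0.035 n112 x -0.021..0.032 z 0.006..0.065
-0.025 n89 x -0.021..0.033 z 0.011..0.055
-0.015 n26 x -0.034..0.037 z 0.010..0.046
```

>>> apply_moves(
  plan=[
    {"grip":0.6,"offset":[-3,0,0],"spin":0},
    {"grip":0.6,"offset":[-6,0,0],"spin":0},
    {"grip":0.6,"offset":[-8.4,0,0],"spin":0},
    {"grip":0.6,"offset":[-8.4,0,0.5],"spin":0},
    {"grip":0.6,"offset":[-8.4,0,1],"spin":0},
  ],
)

```text
time_s: 20.25
tcp_pos: [0.5781, -0.0435, 0.1193]
ee_rot: [[-0.003, -1.0, -0.001], [-1.0, 0.003, 0.0], [-0.0, 0.001, -1.0]]
wrist_force: [0.1, -0.4, -1.9]
gripper_width: 0.754
gripper_force: 30.0
```

>>> apply_moves(
  plan=[
    {"grip":0.6,"offset":[0,0,0.5],"spin":0},
    {"grip":0.6,"offset":[0,0,1],"spin":0},
    {"grip":0.6,"offset":[0,0,1.4],"spin":0},
    {"grip":0.6,"offset":[0,0,1.6],"spin":0},
  ],
)

```text
time_s: 20.65
tcp_pos: [0.5789, -0.0447, 0.1043]
ee_rot: [[-0.005, -1.0, 0.0], [-1.0, 0.005, -0.0], [0.0, -0.0, -1.0]]
wrist_force: [0.2, -1.7, 4.1]
gripper_width: 0.752
gripper_force: 30.0
```

```bash
python3 -c "
from h import *
c=tilt()"
```

```text
[ 0.57885367 -0.04468339  0.10426434] 0.7519603370591578 [ 0.18918185 -1.70333762  4.0575714 ]
n 316
-0.055 n65 x -0.020..0.023 z -0.020..0.038
-0.045 n70 x -0.022..0.026 z 0.025..0.045
-0.035 n75 x -0.017..0.028 z 0.029..0.066
-0.025 n60 x -0.026..0.029 z 0.023..0.055
-0.015 n11 x -0.034..0.026 z 0.032..0.062
```

>>> apply_moves(
  plan=[
    {"grip":0.6,"offset":[0,0,0.3],"spin":0},
    {"grip":0.6,"offset":[0,0,0.3],"spin":0},
    {"grip":0.6,"offset":[0,0,0.3],"spin":0},
    {"grip":0.6,"offset":[0,0,0.3],"spin":0},
    {"grip":0.6,"offset":[0,0,0.3],"spin":0},
  ],
)

```text
time_s: 21.2
tcp_pos: [0.5788, -0.044, 0.1015]
ee_rot: [[-0.004, -1.0, 0.001], [-1.0, 0.004, 0.0], [-0.0, -0.001, -1.0]]
wrist_force: [1.0, -2.0, 1.6]
gripper_width: 0.752
gripper_force: 30.0
```

>>> apply_moves(
  plan=[
    {"grip":0.6,"offset":[0,0,-1.5],"spin":0},
    {"grip":0.6,"offset":[0,0,-3],"spin":0},
    {"grip":0.6,"offset":[0,0,-2],"spin":0},
    {"grip":0.6,"offset":[0,0,-3.5],"spin":0},
    {"grip":0.6,"offset":[0,0,-4],"spin":0},
  ],
)

```text
time_s: 21.7
tcp_pos: [0.5781, -0.0437, 0.1405]
ee_rot: [[-0.004, -1.0, -0.001], [-1.0, 0.004, 0.0], [-0.0, 0.001, -1.0]]
wrist_force: [0.5, 1.0, -0.7]
gripper_width: 0.75
gripper_force: 30.0
```

```bash
python3 -c "
from h import *
c=tilt();cv2.imwrite('pics/s7.png',cv2.resize(c['img'][150:310,230:390],None,fx=4,fy=3.7,interpolation=2))
"
```

```text
[ 0.57807551 -0.04374603  0.14053949] 0.7504631612203049 [ 0.46643167  0.97344428 -0.65265804]
n 396
-0.055 n97 x -0.021..0.030 z -0.020..0.035
-0.045 n82 x -0.020..0.031 z -0.003..0.043
-0.035 n89 x -0.019..0.031 z 0.017..0.065
-0.025 n67 x -0.023..0.032 z 0.009..0.055
-0.015 n17 x -0.036..0.033 z 0.026..0.048
```

View pics/s7.png

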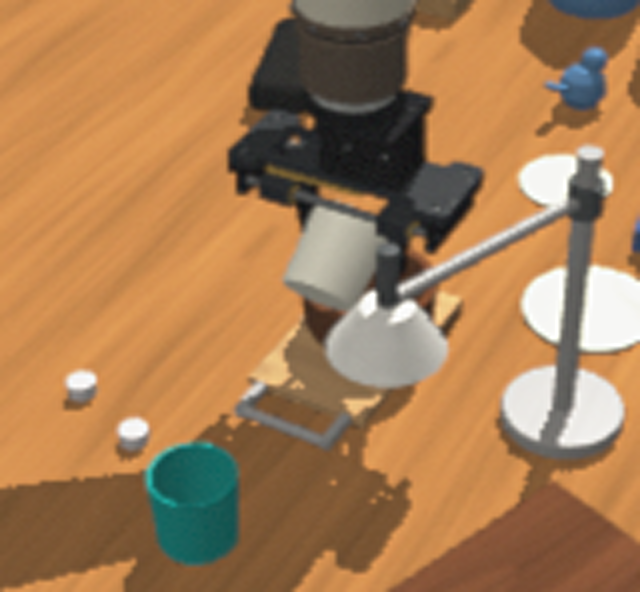

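The beaker hangs mouth-down at (335,255) over the bowl. I check by averaging the held weight, compared with about 1.8 N full.

```bash
python3 -c "
from h import *
f=[]
for i in range(12):
    c=cap('top');f.append(r.sense()['wrist_force'][2])
print(np.mean(f),np.std(f))
P=pts(c);m=np.hypot(P[...,0]-.577,P[...,1]+.018)<.05
z=P[...,2][m];print(np.histogram(z,[0,.02,.03,.04,.05,.06,.07,.08,.1,1]))
"
```

```text
-1.4829219152998314 0.3112805962124433
(array([   0,  133,   95,    1,    0,    0,    4,    0, 1944]), array([0.  , 0.02, 0.03, 0.04, 0.05, 0.06, 0.07, 0.08, 0.1 , 1.  ]))
```

```bash
cat >> h.py <<'E'
def foot():
    t=r.sense()['tcp_pos'];c=cap('scene');P=pts(c);hsv=cv2.cvtColor(c['img'],cv2.COLOR_BGR2HSV)
    m=(hsv[...,1]<70)&(hsv[...,2]>80)&(abs(P[...,0]-t[0])<.034)&(P[...,1]<t[1]-.01)&(P[...,1]>t[1]-.065)&(abs(P[...,2]-t[2])<.055)
    q=P[m]-[t[0],t[1],t[2]-.003];rng=np.random.default_rng(0);best=[]
    for _ in range(800):
        a=q[rng.choice(len(q),3,False)];n=np.cross(a[1]-a[0],a[2]-a[0]);l=np.linalg.norm(n)
        if l<2e-4 or abs(n[0])/l>.15: continue
        k=abs((q-a[0])@n/l)<.0025
        if k.sum()>len(best): best=q[k]
    ce=best.mean(0);n=np.linalg.svd(best-ce)[2][2];n*=-np.sign(n[1])
    print('plane n',n,'pts',len(best),len(q),'c',ce,'ext',best.min(0),best.max(0),'axis tilt deg',90+np.degrees(np.arctan2(n[2],-n[1])))
E
python3 -c "
from h import *
np.set_printoptions(precision=3,suppress=True)
foot()"
```

```text
plane n [ 0.126 -0.578  0.806] pts 131 386 c [ 0.006 -0.045  0.038] ext [-0.015 -0.065  0.019] [ 0.028 -0.022  0.056] axis tilt deg 144.38870774136066
```

>>> apply_moves(
  plan=[
    {"grip":0.6,"offset":[-2.5,0,0],"spin":0},
    {"grip":0.6,"offset":[0,0,0],"spin":0},
    {"grip":0.6,"offset":[-2.5,0,0],"spin":0},
    {"grip":0.6,"offset":[0,0,0],"spin":0},
    {"grip":0.6,"offset":[0,0,0],"spin":0},
  ],
)

```text
time_s: 22.9
tcp_pos: [0.5784, -0.045, 0.1413]
ee_rot: [[-0.005, -1.0, -0.0], [-1.0, 0.005, -0.0], [0.0, 0.0, -1.0]]
wrist_force: [-0.3, 1.0, -0.8]
gripper_width: 0.749
gripper_force: 30.0
```

```bash
python3 -c "
from h import *
f=[]
for i in range(10):
    c=cap('top');f.append(r.sense()['wrist_force'][2])
print(np.mean(f),np.std(f),r.sense()['tcp_pos'])
"
```

```text
-1.6325710551724995 0.57322855945377 [ 0.57863744 -0.04386095  0.14135132]
```

>>> apply_moves(
  plan=[
    {"grip":0.6,"offset":[-3.5,0,0],"spin":0},
    {"grip":0.6,"offset":[-7,0,0],"spin":0},
    {"grip":0.6,"offset":[-10.5,0,0],"spin":0},
    {"grip":0.6,"offset":[-14,0,0],"spin":0},
    {"grip":0.6,"offset":[-17,0,0],"spin":0},
  ],
)

```text
time_s: 23.9
tcp_pos: [0.5792, 0.1278, 0.1414]
ee_rot: [[-0.003, -1.0, 0.0], [-1.0, 0.003, 0.0], [-0.0, -0.0, -1.0]]
wrist_force: [0.2, 0.7, -1.1]
gripper_width: 0.75
gripper_force: 30.0
```

```bash
python3 -c "
from h import *
np.set_printoptions(precision=3,suppress=True)
c,P=bowl(.077,.577,-.018)
g=c['img'];a=cv2.resize(g[185:235,290:360],None,fx=7,fy=7,interpolation=2)
s=cap('scene');b=cv2.resize(s['img'][130:250,280:420],None,fx=3.5,fy=3.5,interpolation=2)
o=np.zeros((800-30,490,3),np.uint8);o[:350]=a;o[350:]=b
cv2.imwrite('pics/c5.png',cv2.resize(o,(382,600)))
m=np.hypot(P[...,0]-.577,P[...,1]+.018)<.045
print(np.histogram(P[...,2][m],[0,.02,.03,.04,.05,.06,.07,.08,.1,1])[0])
"
```

```text
circle [ 0.578 -0.015] 0.05290185266125352 319
[  0 367 169   4   1   0   2   0   0]
```

View pics/c5.png

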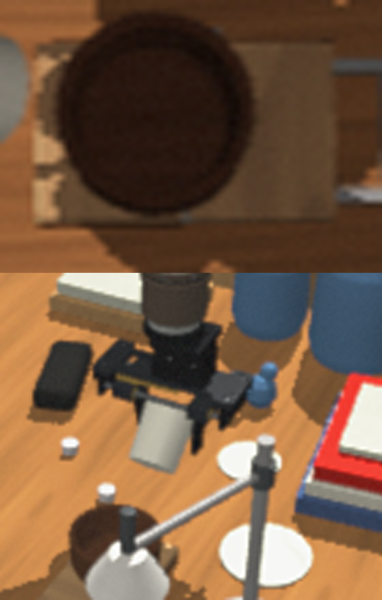

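The bowl at (155,115) is empty, so the pralines are still in the beaker at (160,435). I measure its tilt numerically.

```bash
cat >> h.py <<'E'
def prof(xa=-.012,xb=.012):
    t=r.sense()['tcp_pos'];c=cap('scene');P=pts(c);hsv=cv2.cvtColor(c['img'],cv2.COLOR_BGR2HSV)
    q=P-[t[0],t[1],t[2]-.003]
    m=(hsv[...,1]<60)&(hsv[...,2]>70)&(q[...,0]>xa)&(q[...,0]<xb)&(abs(q[...,1])<.075)&(abs(q[...,2])<.06)
    v,u=np.nonzero(m)
    for a in np.unique(v): 
        k=m[a];w=q[a][k];print(a,'u',np.nonzero(k)[0].min(),np.nonzero(k)[0].max(),'yz mm',np.round(np.median(w,0)[1:]*1000),'val',int(np.median(hsv[a][k][:,2])))
E
python3 -c "
from h import *
prof()"
```

```text
178 u 337 338 yz mm [-21.  54.] val 145
179 u 336 341 yz mm [-24.  54.] val 190
180 u 336 342 yz mm [-25.  52.] val 194
181 u 335 341 yz mm [-29.  48.] val 193
182 u 336 341 yz mm [-31.  47.] val 192
183 u 335 342 yz mm [-34.  44.] val 192
184 u 335 340 yz mm [-37.  43.] val 192
185 u 335 340 yz mm [-38.  39.] val 193
186 u 334 340 yz mm [-42.  38.] val 192
187 u 333 340 yz mm [-45.  35.] val 190
188 u 333 339 yz mm [-49.  30.] val 191
189 u 332 339 yz mm [-50.  30.] val 191
190 u 332 339 yz mm [-52.  26.] val 191
191 u 332 338 yz mm [-53.  25.] val 192
192 u 332 338 yz mm [-56.  21.] val 191
193 u 331 338 yz mm [-60.  18.] val 191
194 u 331 337 yz mm [-63.  17.] val 191
195 u 331 336 yz mm [-64.  14.] val 191
196 u 330 336 yz mm [-69.  12.] val 191
197 u 330 336 yz mm [-70.   9.] val 191
198 u 330 336 yz mm [-72.   7.] val 185
199 u 332 336 yz mm [-68.   1.] val 179
200 u 333 336 yz mm [-63.  -8.] val 124
201 u 335 337 yz mm [-54. -19.] val 122
202 u 338 338 yz mm [-45. -27.] val 132
```

>>> apply_moves(
  plan=[
    {"grip":0.6,"offset":[-2,0.7,2],"spin":0},
    {"grip":0.6,"offset":[-4,1.4,5],"spin":0},
    {"grip":0.6,"offset":[-4,1.4,7.5],"spin":0},
    {"grip":0.6,"offset":[-4,1.4,9.5],"spin":0},
  ],
)

```text
time_s: 24.45
tcp_pos: [0.5647, 0.1653, 0.0449]
ee_rot: [[-0.004, -1.0, -0.001], [-1.0, 0.004, -0.001], [0.001, 0.001, -1.0]]
wrist_force: [0.9, -1.6, -1.8]
gripper_width: 0.753
gripper_force: 30.0
```

>>> apply_moves(
  plan=[
    {"grip":0.6,"offset":[0,0,0.4],"spin":0},
    {"grip":0.6,"offset":[0,0,0.8],"spin":0},
    {"grip":0.6,"offset":[0,0,1.2],"spin":0},
    {"grip":0.6,"offset":[0,0,1.6],"spin":0},
    {"grip":0.6,"offset":[0,0,2],"spin":0},
  ],
)

```text
time_s: 24.95
tcp_pos: [0.5672, 0.1667, 0.028]
ee_rot: [[-0.004, -1.0, 0.004], [-1.0, 0.004, 0.002], [-0.002, -0.004, -1.0]]
wrist_force: [-0.0, 1.4, 2.7]
gripper_width: 0.751
gripper_force: 30.0
```

```bash
sed -i 's/for a in np.unique(v): /for a in np.unique(v)[::2]:/' h.py; python3 -c "
from h import *
prof()"
```

```text
195 u 338 338 yz mm [-14.  60.] val 155
198 u 337 339 yz mm [-25.  55.] val 182
200 u 336 342 yz mm [-31.  53.] val 189
202 u 335 341 yz mm [-39.  49.] val 189
204 u 334 340 yz mm [-48.  46.] val 189
206 u 333 339 yz mm [-53.  41.] val 191
208 u 332 338 yz mm [-63.  38.] val 189
210 u 331 337 yz mm [-70.  35.] val 189
212 u 331 336 yz mm [-72.  26.] val 130
214 u 332 336 yz mm [-70.  15.] val 126
216 u 332 337 yz mm [-61.  -1.] val 126
218 u 335 337 yz mm [-55. -13.] val 125
```

>>> apply_moves(
  plan=[
    {"grip":0.6,"offset":[0,0,0.4],"spin":0},
    {"grip":0.6,"offset":[0,0,0.4],"spin":0},
    {"grip":0.8,"offset":[0,0,0.3],"spin":0},
    {"grip":0.85,"offset":[0,0,0.2],"spin":0},
    {"grip":0.85,"offset":[0,0,0],"spin":0},
  ],
)

```text
time_s: 25.5
tcp_pos: [0.5646, 0.1654, 0.0257]
ee_rot: [[-0.005, -1.0, -0.002], [-1.0, 0.005, -0.001], [0.001, 0.002, -1.0]]
wrist_force: [0.3, -0.1, 0.0]
gripper_width: 0.834
gripper_force: 0.0
```

>>> apply_moves(
  plan=[
    {"grip":0.85,"offset":[0,0,-1],"spin":0},
    {"grip":0.85,"offset":[0,0,-1.9],"spin":0},
    {"grip":0.85,"offset":[0,0,-1.9],"spin":0},
  ],
)

```text
time_s: 25.8
tcp_pos: [0.5665, 0.1666, 0.0473]
ee_rot: [[-0.004, -1.0, 0.003], [-1.0, 0.004, 0.002], [-0.002, -0.003, -1.0]]
wrist_force: [0.5, 0.6, -0.8]
gripper_width: 0.848
gripper_force: 0.1
```

```bash
python3 -c "
from h import *
print(r.sense()['tcp_pos'],r.sense()['gripper_width'])
prof()"
```

```text
[0.56647448 0.16655777 0.0472947 ] 0.8484491071513097
195 u 342 343 yz mm [12. 25.] val 247
197 u 340 346 yz mm [ 4. 23.] val 250
199 u 338 344 yz mm [-9. 22.] val 224
201 u 337 343 yz mm [-20.  22.] val 199
203 u 335 342 yz mm [-34.  21.] val 180
205 u 333 341 yz mm [-43.  18.] val 179
207 u 333 339 yz mm [-54.  17.] val 172
209 u 333 338 yz mm [-58.  11.] val 155
211 u 333 338 yz mm [-55.  -1.] val 154
213 u 333 338 yz mm [-57.  -7.] val 153
215 u 333 337 yz mm [-54. -22.] val 154
217 u 333 337 yz mm [-57. -28.] val 152
219 u 336 338 yz mm [-55. -36.] val 147
```

>>> apply_moves(
  plan=[
    {"grip":0.6,"offset":[0.4,0,0],"spin":0},
    {"grip":0.6,"offset":[0.4,0,0],"spin":0},
    {"grip":0.6,"offset":[0.4,0,0],"spin":0},
    {"grip":0.6,"offset":[0.4,0,0],"spin":0},
    {"grip":0.6,"offset":[0.4,0,0],"spin":0},
  ],
)

```text
time_s: 26.35
tcp_pos: [0.5653, 0.1619, 0.0451]
ee_rot: [[-0.004, -1.0, -0.0], [-1.0, 0.004, -0.0], [0.0, 0.0, -1.0]]
wrist_force: [-1.4, 0.2, -0.6]
gripper_width: 0.76
gripper_force: 29.5
```

>>> apply_moves(
  plan=[
    {"grip":0.6,"offset":[0.4,0,-2],"spin":0},
    {"grip":0.6,"offset":[0.4,0,-4],"spin":0},
    {"grip":0.6,"offset":[0.4,0,-6],"spin":0},
    {"grip":0.6,"offset":[0.4,0,-8.5],"spin":0},
    {"grip":0.6,"offset":[0.4,0,-10],"spin":0},
  ],
)

```text
time_s: 26.85
tcp_pos: [0.566, 0.1584, 0.1468]
ee_rot: [[-0.004, -1.0, 0.002], [-1.0, 0.004, 0.001], [-0.001, -0.002, -1.0]]
wrist_force: [0.3, 0.7, -1.7]
gripper_width: 0.76
gripper_force: 29.6
```

```bash
python3 -c "
from h import *
print(r.sense()['tcp_pos'],r.sense()['gripper_width'])
prof()"
```

```text
[0.56600191 0.15843458 0.14677157] 0.7599429366831829
173 u 341 343 yz mm [15. 27.] val 252
175 u 340 346 yz mm [ 5. 26.] val 249
177 u 338 345 yz mm [-4. 23.] val 219
179 u 337 344 yz mm [-16.  22.] val 237
181 u 335 342 yz mm [-28.  21.] val 182
183 u 334 341 yz mm [-37.  19.] val 182
185 u 333 339 yz mm [-51.  18.] val 179
187 u 333 338 yz mm [-51.   9.] val 149
189 u 333 337 yz mm [-52.   2.] val 150
191 u 333 338 yz mm [-51.  -5.] val 150
193 u 333 338 yz mm [-51. -16.] val 149
195 u 333 338 yz mm [-48. -27.] val 149
197 u 334 338 yz mm [-49. -36.] val 149
```

>>> apply_moves(
  plan=[
    {"grip":0.6,"offset":[0.1,0,0],"spin":0},
    {"grip":0.6,"offset":[0.4,0,0],"spin":0},
    {"grip":0.6,"offset":[0.9,-0.1,0],"spin":0},
    {"grip":0.6,"offset":[1.6,-0.2,0],"spin":0},
    {"grip":0.6,"offset":[2.5,-0.3,0],"spin":0},
  ],
)

```text
time_s: 27.4
tcp_pos: [0.5682, 0.1323, 0.1446]
ee_rot: [[-0.004, -1.0, -0.001], [-1.0, 0.004, -0.001], [0.001, 0.001, -1.0]]
wrist_force: [0.1, 0.4, -1.9]
gripper_width: 0.749
gripper_force: 29.6
```

>>> apply_moves(
  plan=[
    {"grip":0.6,"offset":[1,-0.1,0],"spin":0},
    {"grip":0.6,"offset":[2,-0.1,0],"spin":0},
    {"grip":0.6,"offset":[3,-0.2,0],"spin":0},
    {"grip":0.6,"offset":[4,-0.2,0],"spin":0},
    {"grip":0.6,"offset":[5,-0.3,0],"spin":0},
  ],
)

```text
time_s: 27.9
tcp_pos: [0.5711, 0.082, 0.1454]
ee_rot: [[-0.004, -1.0, 0.0], [-1.0, 0.004, 0.0], [-0.0, -0.0, -1.0]]
wrist_force: [0.0, 0.3, -1.6]
gripper_width: 0.751
gripper_force: 29.6
```

>>> apply_moves(
  plan=[
    {"grip":0.6,"offset":[1,-0.1,0],"spin":0},
    {"grip":0.6,"offset":[2,-0.1,0],"spin":0},
    {"grip":0.6,"offset":[3,-0.2,0],"spin":0},
    {"grip":0.6,"offset":[4,-0.2,0],"spin":0},
    {"grip":0.6,"offset":[5,-0.3,0],"spin":0},
  ],
)

```text
time_s: 28.4
tcp_pos: [0.5738, 0.0321, 0.1453]
ee_rot: [[-0.004, -1.0, -0.0], [-1.0, 0.004, -0.0], [0.0, 0.0, -1.0]]
wrist_force: [0.2, 0.7, -0.7]
gripper_width: 0.753
gripper_force: 29.6
```

>>> apply_moves(
  plan=[
    {"grip":0.6,"offset":[1,-0.1,0],"spin":0},
    {"grip":0.6,"offset":[2,-0.1,0],"spin":0},
    {"grip":0.6,"offset":[3,-0.2,0],"spin":0},
    {"grip":0.6,"offset":[4,-0.2,0],"spin":0},
    {"grip":0.6,"offset":[4.8,-0.2,0],"spin":0},
  ],
)

```text
time_s: 28.9
tcp_pos: [0.5757, -0.016, 0.1453]
ee_rot: [[-0.004, -1.0, -0.0], [-1.0, 0.004, -0.0], [0.0, 0.0, -1.0]]
wrist_force: [-0.7, -0.2, -2.0]
gripper_width: 0.748
gripper_force: 29.6
```

>>> apply_moves(
  plan=[
    {"grip":0.6,"offset":[0.6,0,0],"spin":0},
    {"grip":0.6,"offset":[1,0,0],"spin":0},
    {"grip":0.6,"offset":[1.3,0,0],"spin":0},
    {"grip":0.6,"offset":[1.3,0,0],"spin":0},
  ],
)

```text
time_s: 29.3
tcp_pos: [0.5757, -0.0282, 0.1453]
ee_rot: [[-0.004, -1.0, -0.0], [-1.0, 0.004, 0.0], [-0.0, 0.0, -1.0]]
wrist_force: [0.4, -0.6, -1.3]
gripper_width: 0.752
gripper_force: 29.6
```

```bash
python3 -c "
from h import *
print(r.sense()['tcp_pos'],r.sense()['gripper_width'])
prof()"
```

```text
[ 0.57566482 -0.02819825  0.14532513] 0.7515463716585618
204 u 319 319 yz mm [ 8. 27.] val 144
206 u 317 324 yz mm [ 4. 25.] val 184
208 u 315 323 yz mm [-7. 25.] val 184
210 u 314 321 yz mm [-16.  21.] val 184
212 u 313 320 yz mm [-26.  21.] val 185
214 u 311 318 yz mm [-37.  20.] val 184
216 u 310 317 yz mm [-44.  18.] val 182
218 u 309 317 yz mm [-50.  14.] val 170
220 u 309 315 yz mm [-53.   8.] val 151
222 u 310 315 yz mm [-51.  -3.] val 151
224 u 310 315 yz mm [-49. -10.] val 151
226 u 310 315 yz mm [-48. -20.] val 150
228 u 310 315 yz mm [-48. -31.] val 151
230 u 311 315 yz mm [-49. -38.] val 145
```

>>> apply_moves(
  plan=[
    {"grip":0.6,"offset":[0,0,1.2],"spin":0},
    {"grip":0.6,"offset":[0,0,2.4],"spin":0},
    {"grip":0.6,"offset":[0,0,3],"spin":0},
    {"grip":0.6,"offset":[0,0,3.6],"spin":0},
    {"grip":0.6,"offset":[0,0,4.2],"spin":0},
  ],
)

```text
time_s: 29.85
tcp_pos: [0.5763, -0.0277, 0.1033]
ee_rot: [[-0.003, -1.0, 0.001], [-1.0, 0.003, -0.0], [0.0, -0.001, -1.0]]
wrist_force: [-0.3, 0.7, 2.7]
gripper_width: 0.735
gripper_force: 30.0
```

>>> apply_moves(
  plan=[
    {"grip":0.6,"offset":[0,0,0],"spin":0},
    {"grip":0.6,"offset":[0,0,0],"spin":0},
    {"grip":0.6,"offset":[0,0,0],"spin":0},
  ],
)

```text
time_s: 30.15
tcp_pos: [0.5759, -0.0278, 0.1036]
ee_rot: [[-0.004, -1.0, 0.001], [-1.0, 0.004, 0.0], [-0.0, -0.001, -1.0]]
wrist_force: [0.1, 3.1, 2.1]
gripper_width: 0.739
gripper_force: 30.0
```

```bash
python3 -c "
from h import *
print(r.sense()['tcp_pos'],r.sense()['gripper_width'])
prof()"
```

```text
[ 0.57590997 -0.02783472  0.10362798] 0.7392813561399088
212 u 321 326 yz mm [31. 19.] val 163
215 u 317 321 yz mm [-3. 31.] val 163
217 u 314 322 yz mm [-17.  36.] val 163
219 u 312 319 yz mm [-33.  39.] val 176
221 u 312 318 yz mm [-36.  33.] val 176
223 u 311 317 yz mm [-41.  25.] val 177
225 u 311 317 yz mm [-41.  18.] val 176
227 u 311 317 yz mm [-44.  13.] val 176
229 u 310 316 yz mm [-46.   6.] val 176
231 u 310 316 yz mm [-49.  -1.] val 176
233 u 309 315 yz mm [-53.  -7.] val 176
235 u 311 315 yz mm [-53. -12.] val 170
237 u 313 314 yz mm [-49. -25.] val 119
239 u 312 312 yz mm [-46. -40.] val 114
241 u 311 311 yz mm [-42. -55.] val 112
```

>>> apply_moves(
  plan=[
    {"grip":0.6,"offset":[0,0,-2],"spin":0},
    {"grip":0.6,"offset":[0,0,-3],"spin":0},
    {"grip":0.6,"offset":[-1,0,-3],"spin":0},
    {"grip":0.6,"offset":[1,0,-3],"spin":0},
    {"grip":0.6,"offset":[0,0,-3],"spin":0},
  ],
)

```text
time_s: 30.7
tcp_pos: [0.5747, -0.0292, 0.1324]
ee_rot: [[-0.007, -1.0, -0.002], [-1.0, 0.007, -0.0], [0.0, 0.002, -1.0]]
wrist_force: [-0.1, -0.7, -1.9]
gripper_width: 0.736
gripper_force: 30.0
```

```bash
python3 -c "
from h import *
f=[]
for i in range(20):
    c=cap('top');f.append(r.sense()['wrist_force'][2])
print(np.mean(f),np.std(f),r.sense()['tcp_pos'])
P=pts(c);m=np.hypot(P[...,0]-.577,P[...,1]+.018)<.045
print(np.histogram(P[...,2][m],[0,.02,.03,.035,.04,.05,.06,.07,.08,.1,1])[0])
prof()
"
```

```text
-0.937840828631078 0.48642603074961455 [ 0.57565813 -0.02806039  0.1333269 ]
[   0    8    3    4   17   28    0    0    0 1729]
205 u 323 326 yz mm [32. 20.] val 170
208 u 317 322 yz mm [-1. 31.] val 165
210 u 313 322 yz mm [-20.  37.] val 164
212 u 312 319 yz mm [-33.  38.] val 173
214 u 311 317 yz mm [-38.  33.] val 177
216 u 311 317 yz mm [-40.  27.] val 177
218 u 311 317 yz mm [-41.  19.] val 176
220 u 310 316 yz mm [-43.  13.] val 177
222 u 310 316 yz mm [-47.   7.] val 177
224 u 310 315 yz mm [-49.   0.] val 176
226 u 309 316 yz mm [-51.  -8.] val 176
228 u 310 315 yz mm [-53. -12.] val 173
235 u 315 316 yz mm [-40. -52.] val 145
237 u 313 314 yz mm [-45. -60.] val 118
```

```bash
python3 -c "
from h import *
np.set_printoptions(precision=3,suppress=True)
c=cap('top');P=pts(c)
for u in range(170,256,12):
    print(u,[tuple(np.round(P[v,u],3)) for v in (140,150,156,160,164,168,172,176)])
q=P[105:180,160:255].reshape(-1,3)
for a,b in((.01,.04),(.04,.06),(.06,.08),(.08,.12)):
    k=(q[:,2]>a)&(q[:,2]<b);print(a,b,k.sum(),cv2.minAreaRect((q[k,:2]*1000).astype(np.float32)),np.nanmedian(q[k,2]))
print(r.sense()['joints'])
"
```

```text
170 [(np.float64(0.813), np.float64(0.463), np.float64(0.074)), (np.float64(0.776), np.float64(0.458), np.float64(0.08)), (np.float64(0.756), np.float64(0.458), np.float64(0.079)), (np.float64(0.742), np.float64(0.457), np.float64(0.079)), (np.float64(0.729), np.float64(0.457), np.float64(0.076)), (np.float64(0.722), np.float64(0.464), np.float64(0.058)), (np.float64(0.714), np.float64(0.47), np.float64(0.039)), (np.float64(0.705), np.float64(0.475), np.float64(0.024))]
182 [(np.float64(0.806), np.float64(0.418), np.float64(0.088)), (np.float64(0.771), np.float64(0.416), np.float64(0.089)), (np.float64(0.752), np.float64(0.417), np.float64(0.084)), (np.float64(0.742), np.float64(0.42), np.float64(0.074)), (np.float64(0.73), np.float64(0.42), np.float64(0.071)), (np.float64(0.723), np.float64(0.427), np.float64(0.052)), (np.float64(0.716), np.float64(0.433), np.float64(0.032)), (np.float64(0.709), np.float64(0.441), np.float64(0.007))]
194 [(np.float64(0.805), np.float64(0.379), np.float64(0.088)), (np.float64(0.769), np.float64(0.377), np.float64(0.091)), (np.float64(0.755), np.float
[... 2580 characters left out ...]
loat64(0.573), np.float64(0.123), np.float64(0.448)), (np.float64(0.562), np.float64(0.122), np.float64(0.454))]
0.01 0.04 657 ((761.7589721679688, 306.718994140625), (163.03050231933594, 331.5371398925781), 42.21299743652344) 0.02824968771567536
0.04 0.06 529 ((822.4031372070312, 362.35064697265625), (194.1773223876953, 260.8943786621094), 6.485522747039795) 0.05055827041496798
0.06 0.08 1738 ((817.89453125, 357.6195373535156), (172.31748962402344, 240.77093505859375), 6.200859069824219) 0.07648027884706321
0.08 0.12 1909 ((817.3339233398438, 356.77313232421875), (166.53399658203125, 235.70477294921875), 6.409465312957764) 0.0887005190760182
[ 13.309  23.258 -15.11    0.002 -51.634 -13.54 ]
```

>>> apply_moves(
  plan=[
    {"grip":0.6,"offset":[0,0,-4],"spin":0},
    {"grip":0.6,"offset":[-4.5,0,-4],"spin":0.145},
    {"grip":0.6,"offset":[-9,0.2,-4],"spin":0.29},
    {"grip":0.6,"offset":[-13.5,0.4,-4],"spin":0.435},
    {"grip":0.6,"offset":[-17.8,0.5,-4],"spin":0.58},
  ],
)

```text
time_s: 32.3
tcp_pos: [0.5711, 0.1515, 0.1736]
ee_rot: [[-0.557, -0.831, 0.0], [-0.831, 0.557, 0.0], [-0.0, -0.0, -1.0]]
wrist_force: [1.1, -0.3, -1.2]
gripper_width: 0.738
gripper_force: 30.0
```

>>> apply_moves(
  plan=[
    {"grip":0.6,"offset":[0,0,2],"spin":0.145},
    {"grip":0.6,"offset":[0,0,4],"spin":0.29},
    {"grip":0.6,"offset":[0,0,6],"spin":0.435},
    {"grip":0.6,"offset":[0,0,8],"spin":0.58},
    {"grip":0.6,"offset":[0,0,9],"spin":0.725},
  ],
)

```text
time_s: 32.8
tcp_pos: [0.5704, 0.1497, 0.0814]
ee_rot: [[-0.967, -0.253, -0.003], [-0.253, 0.967, -0.001], [0.003, -0.0, -1.0]]
wrist_force: [-0.1, 0.2, -0.5]
gripper_width: 0.737
gripper_force: 30.0
```

>>> apply_moves(
  plan=[
    {"grip":0.6,"offset":[0,0,1],"spin":0.145},
    {"grip":0.6,"offset":[0,0,2],"spin":0.161},
    {"grip":0.6,"offset":[0,0,2],"spin":0.161},
  ],
)

```text
time_s: 33.1
tcp_pos: [0.5705, 0.1495, 0.0618]
ee_rot: [[-0.995, -0.103, -0.003], [-0.103, 0.995, -0.001], [0.003, -0.001, -1.0]]
wrist_force: [-0.6, 1.0, -1.3]
gripper_width: 0.742
gripper_force: 30.0
```

```bash
python3 -c "
from h import *
np.set_printoptions(precision=3,suppress=True)
c,P=bowl(.077,.577,-.018);hsv=cv2.cvtColor(c['img'],cv2.COLOR_BGR2HSV);Z=P[...,2]
m=np.hypot(P[...,0]-.577,P[...,1]+.018)<.045
print(np.histogram(Z[m],[0,.02,.03,.035,.04,.05,.06,.07,.08,.1,1])[0])
cv2.imwrite('pics/t6.png',cv2.resize(c['img'][110:310,160:450],None,fx=2.7,fy=2.7,interpolation=2))
w=((hsv[...,1]<70)&(hsv[...,2]>70)&(Z>.006)&(Z<.024)).astype(np.uint8)
k,l,st,ce=cv2.connectedComponentsWithStats(w)
for i in range(1,k):
    if 15<st[i,4]<80 and 120<ce[i][0]<480: print(st[i],np.nanmedian(P[l==i],0))
"
```

```text
circle [ 0.579 -0.015] 0.05301715455047456 320
[  0 256 117  24  70  78   1   0   0   0]
[470 134  17  14  33] [ 0.789 -0.563  0.017]
[428 184  13  13  27] [ 0.618 -0.392  0.018]
[351 196  11   2  18] [ 0.616 -0.141  0.021]
[352 207  11  15  47] [ 0.542 -0.154  0.021]
[273 233   7   7  40] [0.493 0.123 0.016]
[377 237   7   7  43] [ 0.469 -0.213  0.016]
[370 260   7   7  41] [ 0.396 -0.185  0.017]
[251 264   8   7  44] [0.396 0.193 0.016]
```

>>> apply_moves(
  plan=[
    {"grip":0.6,"offset":[-2,0.5,0.5],"spin":0},
    {"grip":0.6,"offset":[-2,0.5,1.5],"spin":0},
    {"grip":0.6,"offset":[-2,0.5,2.1],"spin":0},
    {"grip":0.85,"offset":[-2,0.5,2.1],"spin":0},
    {"grip":0.85,"offset":[-2,0.5,2.1],"spin":0},
  ],
)

```text
time_s: 33.65
tcp_pos: [0.5906, 0.157, 0.0428]
ee_rot: [[-0.995, -0.102, 0.0], [-0.102, 0.995, 0.0], [-0.001, 0.0, -1.0]]
wrist_force: [0.3, 0.4, 0.1]
gripper_width: 0.818
gripper_force: 0.0
```

>>> apply_moves(
  plan=[
    {"grip":0.85,"offset":[0,0,-0.5],"spin":0},
    {"grip":0.85,"offset":[0,0,-0.5],"spin":0},
  ],
)

```text
time_s: 33.85
tcp_pos: [0.5911, 0.157, 0.048]
ee_rot: [[-0.995, -0.101, 0.001], [-0.101, 0.995, 0.0], [-0.001, 0.0, -1.0]]
wrist_force: [-0.3, 0.6, 0.5]
gripper_width: 0.847
gripper_force: 0.0
```

```bash
cat >> h.py <<'E'
def lie():
    t=r.sense()['tcp_pos'];print(t,r.sense()['gripper_width'])
    for n in('scene','top'):
        c=cap(n);P=pts(c);hsv=cv2.cvtColor(c['img'],cv2.COLOR_BGR2HSV)
        m=(hsv[...,1]<60)&(hsv[...,2]>100)&(abs(P[...,0]-t[0])<.085)&(abs(P[...,1]-t[1])<.04)&(P[...,2]<t[2]+.06)&(P[...,2]>.006)
        q=P[m];print(n,len(q))
        for x in np.arange(t[0]-.085,t[0]+.085,.008):
            k=(q[:,0]>=x)&(q[:,0]<x+.008)
            if k.sum()>3: print('x %.3f n%d y %.3f..%.3f z %.3f..%.3f'%(x+.004,k.sum(),*np.percentile(q[k,1],[5,95]),*np.percentile(q[k,2],[5,95])))
E
python3 -c "
from h import *
lie()"
```

```text
[0.5910511  0.15703128 0.04801759] 0.8468917017817637
scene 112
x 0.550 n12 y 0.121..0.125 z 0.023..0.047
x 0.558 n15 y 0.122..0.127 z 0.019..0.046
x 0.566 n14 y 0.119..0.130 z 0.018..0.046
x 0.574 n10 y 0.122..0.126 z 0.024..0.044
x 0.598 n7 y 0.178..0.190 z 0.009..0.027
x 0.606 n31 y 0.126..0.192 z 0.008..0.046
x 0.614 n21 y 0.124..0.184 z 0.011..0.054
top 184
x 0.542 n27 y 0.129..0.178 z 0.050..0.066
x 0.550 n47 y 0.126..0.178 z 0.044..0.066
x 0.558 n43 y 0.126..0.172 z 0.045..0.067
x 0.566 n41 y 0.128..0.171 z 0.050..0.067
x 0.574 n11 y 0.126..0.154 z 0.042..0.061
x 0.582 n11 y 0.138..0.173 z 0.059..0.068
```

>>> apply_moves(
  plan=[
    {"grip":0.85,"offset":[1,0,0],"spin":0},
    {"grip":0.85,"offset":[2.2,0,0.1],"spin":0},
    {"grip":0.85,"offset":[3.2,0,0.1],"spin":0},
    {"grip":0.6,"offset":[3.2,0,0.1],"spin":0},
    {"grip":0.6,"offset":[3.2,0,0.1],"spin":0},
  ],
)

```text
time_s: 34.45
tcp_pos: [0.559, 0.1539, 0.0466]
ee_rot: [[-0.995, -0.101, 0.001], [-0.101, 0.995, 0.0], [-0.001, 0.0, -1.0]]
wrist_force: [0.8, 0.6, -0.0]
gripper_width: 0.745
gripper_force: 0.0
```

>>> apply_moves(
  plan=[
    {"grip":0.6,"offset":[0,0,0],"spin":0},
    {"grip":0.6,"offset":[0,0,0],"spin":0},
    {"grip":0.6,"offset":[0,0,-3],"spin":0},
    {"grip":0.6,"offset":[0,0,-6.5],"spin":0},
    {"grip":0.6,"offset":[0,0,-10],"spin":0},
  ],
)

```text
time_s: 34.95
tcp_pos: [0.5588, 0.1535, 0.1468]
ee_rot: [[-0.995, -0.1, -0.001], [-0.1, 0.995, -0.001], [0.001, -0.001, -1.0]]
wrist_force: [-0.3, 0.6, -0.9]
gripper_width: 0.71
gripper_force: 29.9
```

```bash
python3 -c "
from h import *
lie()"
```

```text
[0.55879309 0.15353194 0.14679236] 0.7098387883260526
scene 280
x 0.486 n5 y 0.115..0.128 z 0.015..0.019
x 0.494 n9 y 0.116..0.132 z 0.014..0.019
x 0.502 n5 y 0.115..0.127 z 0.008..0.017
x 0.574 n15 y 0.122..0.130 z 0.119..0.149
x 0.582 n35 y 0.122..0.165 z 0.127..0.167
x 0.590 n36 y 0.124..0.161 z 0.123..0.169
x 0.598 n50 y 0.125..0.189 z 0.112..0.168
x 0.606 n71 y 0.125..0.190 z 0.107..0.169
x 0.614 n47 y 0.125..0.177 z 0.106..0.169
top 50
x 0.486 n12 y 0.116..0.129 z 0.013..0.019
x 0.494 n14 y 0.116..0.133 z 0.013..0.021
x 0.502 n10 y 0.118..0.131 z 0.014..0.019
x 0.550 n11 y 0.136..0.168 z 0.165..0.172
```

>>> apply_moves(
  plan=[
    {"grip":0.6,"offset":[-3,3.1,0],"spin":0},
    {"grip":0.6,"offset":[-6,6.2,0],"spin":0},
    {"grip":0.6,"offset":[-9,9.4,0],"spin":0},
    {"grip":0.6,"offset":[-12.2,12.5,0],"spin":0},
    {"grip":0.6,"offset":[-15.4,15.7,0],"spin":0},
  ],
)

```text
time_s: 35.55
tcp_pos: [0.697, 0.3265, 0.1447]
ee_rot: [[-0.995, -0.1, -0.002], [-0.1, 0.995, -0.001], [0.002, -0.001, -1.0]]
wrist_force: [0.9, 0.4, -1.0]
gripper_width: 0.711
gripper_force: 29.9
```

>>> apply_moves(
  plan=[
    {"grip":0.6,"offset":[0,0,1.2],"spin":0},
    {"grip":0.6,"offset":[0,0,2.2],"spin":0},
    {"grip":0.6,"offset":[0,0,2.8],"spin":0},
    {"grip":0.6,"offset":[0,0,3.4],"spin":0},
    {"grip":0.6,"offset":[0,0,4],"spin":0},
  ],
)

```text
time_s: 36.05
tcp_pos: [0.6951, 0.3242, 0.1088]
ee_rot: [[-0.995, -0.101, -0.001], [-0.101, 0.995, -0.001], [0.001, -0.001, -1.0]]
wrist_force: [-7.7, -1.1, 8.4]
gripper_width: 0.709
gripper_force: 30.0
```

```bash
python3 -c "
from h import *
print(r.sense()['wrist_force'])
lie()"
```

```text
[-7.66413528 -1.14750181  8.44834996]
[0.69506224 0.32422012 0.10882547] 0.7093911663212868
scene 303
x 0.614 n5 y 0.290..0.307 z 0.006..0.012
x 0.622 n6 y 0.295..0.323 z 0.006..0.008
x 0.630 n4 y 0.292..0.327 z 0.006..0.009
x 0.678 n9 y 0.294..0.303 z 0.046..0.111
x 0.710 n13 y 0.290..0.301 z 0.082..0.121
x 0.718 n20 y 0.291..0.350 z 0.029..0.119
x 0.726 n32 y 0.291..0.360 z 0.029..0.145
x 0.734 n55 y 0.295..0.361 z 0.090..0.146
x 0.742 n45 y 0.295..0.360 z 0.088..0.141
x 0.750 n24 y 0.294..0.357 z 0.088..0.123
x 0.758 n21 y 0.298..0.358 z 0.077..0.107
x 0.766 n28 y 0.291..0.361 z 0.087..0.092
x 0.774 n27 y 0.286..0.360 z 0.087..0.092
x 0.782 n8 y 0.298..0.356 z 0.088..0.091
top 167
x 0.614 n12 y 0.288..0.321 z 0.006..0.010
x 0.622 n11 y 0.288..0.323 z 0.006..0.010
x 0.630 n12 y 0.290..0.330 z 0.007..0.011
x 0.638 n9 y 0.288..0.320 z 0.006..0.008
x 0.646 n11 y 0.295..0.324 z 0.006..0.009
x 0.654 n6 y 0.297..0.320 z 0.006..0.010
x 0.662 n14 y 0.284..0.320 z 0.006..0.011
x 0.670 n22 y 0.292..0.340 z 0.007..0.119
x 0.678 n38 y 0.296..0.339 z 0.007..0.121
x 0.686 n7 y 0.305..0.337 z 0.112..0.123
x 0.694 n17 y 0.308..0.337 z 0.119..0.128
x 0.774 n6 y 0.294..0.312 z 0.088..0.092
```

>>> apply_moves(
  plan=[
    {"grip":0.6,"offset":[0,0,0.6],"spin":0},
    {"grip":0.6,"offset":[0,0,1.2],"spin":0},
    {"grip":0.6,"offset":[0,0,1.8],"spin":0},
    {"grip":0.6,"offset":[0,0,2.4],"spin":0},
    {"grip":0.6,"offset":[0,0,3],"spin":0},
  ],
)

```text
time_s: 36.65
tcp_pos: [0.6906, 0.3233, 0.0777]
ee_rot: [[-0.995, -0.1, -0.012], [-0.1, 0.995, -0.005], [0.012, -0.004, -1.0]]
wrist_force: [-21.9, -1.7, 14.0]
gripper_width: 0.722
gripper_force: 30.5
```

```bash
cat >> h.py <<'E'
def rim():
    t=r.sense()['tcp_pos'];c=cap('scene');P=pts(c);hsv=cv2.cvtColor(c['img'],cv2.COLOR_BGR2HSV)
    m=(hsv[...,1]<60)&(hsv[...,2]>90)&(abs(P[...,1]-t[1])<.012)&(abs(P[...,0]-t[0])<.09)&(P[...,2]>.012)&(abs(P[...,2]-t[2])<.09)
    v,u=np.nonzero(m)
    for a in np.unique(v):
        w=P[a][m[a]];w=w[np.argsort(w[:,0])];print(a,np.round((w[[0,-1]]-t)[:,[0,2]]*1000).tolist(),hsv[a][m[a]][[0,-1],2])
E
python3 -c "
from h import *
print(r.sense()['wrist_force'],r.sense()['tcp_pos'])
rim()"
```

```text
[-21.88088606  -1.67958129  14.03848823] [0.6905542  0.32329022 0.07765932]
169 [[30.0, 66.0], [33.0, 67.0]] [133 102]
170 [[29.0, 68.0], [31.0, 64.0]] [136 124]
171 [[31.0, 67.0], [35.0, 68.0]] [154 110]
172 [[32.0, 64.0], [35.0, 64.0]] [128 118]
180 [[49.0, 20.0], [55.0, 27.0]] [218 238]
181 [[46.0, 14.0], [54.0, 28.0]] [208 231]
183 [[49.0, 20.0], [49.0, 20.0]] [134 134]
184 [[-30.0, -15.0], [81.0, 12.0]] [173 241]
185 [[72.0, 8.0], [87.0, 11.0]] [243 240]
186 [[43.0, 4.0], [87.0, 7.0]] [131 240]
187 [[41.0, -8.0], [83.0, 10.0]] [129 241]
188 [[41.0, -5.0], [89.0, 11.0]] [134 241]
189 [[37.0, -13.0], [37.0, -13.0]] [140 140]
193 [[29.0, -48.0], [29.0, -48.0]] [108 108]
```

>>> apply_moves(
  plan=[
    {"grip":0.6,"offset":[1,0,0],"spin":0},
    {"grip":0.6,"offset":[2.5,0,0],"spin":0},
    {"grip":0.6,"offset":[4,0,0],"spin":0},
    {"grip":0.6,"offset":[5.5,1,0],"spin":0},
    {"grip":0.6,"offset":[5.5,1,0],"spin":0},
  ],
)

```text
time_s: 37.2
tcp_pos: [0.6384, 0.3293, 0.0767]
ee_rot: [[-0.995, -0.101, -0.001], [-0.101, 0.995, -0.0], [0.001, -0.0, -1.0]]
wrist_force: [-0.1, -1.5, -0.4]
gripper_width: 0.723
gripper_force: 29.9
```

```bash
python3 -c "
from h import *
print(r.sense()['wrist_force'],r.sense()['tcp_pos'],r.sense()['gripper_width'])
rim()
c=cap('top');P=pts(c);hsv=cv2.cvtColor(c['img'],cv2.COLOR_BGR2HSV)
m=(hsv[...,1]<45)&(hsv[...,2]>190)&(P[...,2]<.012)&(np.hypot(P[...,0]-.638,P[...,1]-.287)<.06)
q=P[m];print(len(q),np.percentile(q,[1,99],axis=0))
"
```

```text
[-0.10017463 -1.49319485 -0.40203734] [0.63844256 0.32927769 0.07667403] 0.7228569976819817
165 [[31.0, 70.0], [31.0, 70.0]] [139 139]
166 [[27.0, 65.0], [30.0, 64.0]] [129 127]
167 [[31.0, 67.0], [33.0, 65.0]] [138 114]
168 [[35.0, 63.0], [35.0, 63.0]] [117 117]
175 [[58.0, 33.0], [58.0, 33.0]] [207 207]
176 [[54.0, 26.0], [54.0, 26.0]] [229 229]
177 [[55.0, 29.0], [59.0, 31.0]] [197 172]
178 [[54.0, 22.0], [54.0, 22.0]] [126 126]
180 [[-28.0, -12.0], [-28.0, -12.0]] [149 149]
181 [[-28.0, -17.0], [-28.0, -17.0]] [155 155]
184 [[34.0, -9.0], [34.0, -9.0]] [128 128]
193 [[81.0, -48.0], [81.0, -48.0]] [137 137]
194 [[83.0, -49.0], [83.0, -49.0]] [153 153]
86 [[ 5.96192379e-01  2.55933168e-01 -3.43898949e-04]
 [ 6.27969158e-01  3.27262887e-01  1.00681885e-02]]
```

>>> apply_moves(
  plan=[
    {"grip":0.6,"offset":[0.2,-2,0],"spin":0},
    {"grip":0.6,"offset":[0.4,-4.2,0],"spin":0},
    {"grip":0.6,"offset":[0.4,-4.2,1.2],"spin":0},
    {"grip":0.6,"offset":[0.4,-4.2,2.2],"spin":0},
    {"grip":0.6,"offset":[0.4,-4.2,2.8],"spin":0},
  ],
)

```text
time_s: 37.8
tcp_pos: [0.6405, 0.2865, 0.0466]
ee_rot: [[-0.995, -0.099, -0.002], [-0.099, 0.995, -0.001], [0.002, -0.001, -1.0]]
wrist_force: [-1.1, 0.5, -0.7]
gripper_width: 0.724
gripper_force: 30.0
```

>>> apply_moves(
  plan=[
    {"grip":0.6,"offset":[0,0,0.4],"spin":0},
    {"grip":0.6,"offset":[0,0,0.8],"spin":0},
    {"grip":0.6,"offset":[0,0,1.2],"spin":0},
    {"grip":0.6,"offset":[0,0,1.2],"spin":0},
  ],
)

```text
time_s: 38.2
tcp_pos: [0.6435, 0.2888, 0.0421]
ee_rot: [[-0.995, -0.104, 0.007], [-0.104, 0.995, 0.001], [-0.007, 0.001, -1.0]]
wrist_force: [-3.4, -3.1, 16.9]
gripper_width: 0.724
gripper_force: 29.7
```

```bash
python3 -c "
from h import *
print(r.sense()['wrist_force'],r.sense()['tcp_pos'],r.sense()['gripper_width'])
rim()
"
```

```text
[-3.3811075  -3.13635614 16.85241758] [0.64347393 0.28879197 0.04211496] 0.7236404085399737
178 [[30.0, 67.0], [30.0, 67.0]] [133 133]
179 [[28.0, 66.0], [31.0, 64.0]] [155 119]
180 [[26.0, 64.0], [34.0, 66.0]] [128 122]
181 [[33.0, 66.0], [33.0, 66.0]] [112 112]
188 [[54.0, 29.0], [54.0, 29.0]] [224 224]
189 [[58.0, 35.0], [58.0, 35.0]] [224 224]
190 [[54.0, 27.0], [54.0, 27.0]] [190 190]
191 [[49.0, 25.0], [53.0, 26.0]] [136 147]
193 [[-30.0, -10.0], [-30.0, -10.0]] [169 169]
195 [[39.0, 2.0], [39.0, 2.0]] [137 137]
200 [[81.0, -14.0], [81.0, -14.0]] [152 152]
```

>>> apply_moves(
  plan=[
    {"grip":0.6,"offset":[-0.3,0,-0.6],"spin":0},
    {"grip":0.6,"offset":[-0.3,0,-0.6],"spin":0},
    {"grip":0.85,"offset":[-0.3,0,-0.6],"spin":0},
    {"grip":0.95,"offset":[-0.3,0,-0.6],"spin":0},
    {"grip":1,"offset":[-0.3,0,-0.6],"spin":0},
  ],
)

```text
time_s: 38.75
tcp_pos: [0.6435, 0.2879, 0.0414]
ee_rot: [[-0.995, -0.101, -0.001], [-0.101, 0.995, -0.001], [0.001, -0.001, -1.0]]
wrist_force: [0.4, -0.1, -0.2]
gripper_width: 0.913
gripper_force: 0.0
```

>>> apply_moves(
  plan=[
    {"grip":1,"offset":[0,0,0],"spin":0},
    {"grip":1,"offset":[0,0,-3],"spin":0},
    {"grip":1,"offset":[0,0,-7],"spin":0},
    {"grip":1,"offset":[0,0,-11],"spin":0},
  ],
)

```text
time_s: 39.15
tcp_pos: [0.6435, 0.2877, 0.1527]
ee_rot: [[-0.995, -0.101, -0.002], [-0.101, 0.995, -0.001], [0.002, -0.001, -1.0]]
wrist_force: [0.4, 0.8, -0.1]
gripper_width: 0.996
gripper_force: 0.0
```

```bash
python3 -c "
from h import *
np.set_printoptions(precision=3,suppress=True)
c=cap('scene');P=pts(c);hsv=cv2.cvtColor(c['img'],cv2.COLOR_BGR2HSV)
for z in (.02,.04,.06,.072,.079,.086):
    m=(hsv[...,1]<60)&(hsv[...,2]>90)&(np.hypot(P[...,0]-.638,P[...,1]-.287)<.06)&(abs(P[...,2]-z)<.004)
    q=P[m]; 
    if len(q)>5: print(z,len(q),np.percentile(q,[3,50,97],axis=0).ravel())
print(r.sense()['tcp_pos'])
"
```

```text
0.02 19 [0.605 0.253 0.016 0.626 0.26  0.019 0.643 0.27  0.023]
0.04 24 [0.61  0.253 0.037 0.628 0.26  0.04  0.649 0.321 0.044]
0.06 44 [0.6   0.254 0.056 0.63  0.306 0.06  0.651 0.322 0.064]
0.072 52 [0.6   0.255 0.068 0.628 0.298 0.071 0.658 0.32  0.075]
0.079 43 [0.598 0.253 0.075 0.636 0.268 0.078 0.662 0.315 0.082]
[0.647 0.289 0.162]
```

>>> apply_moves(
  plan=[
    {"grip":0.8,"offset":[4.2,-1.1,0],"spin":0.05},
    {"grip":0.6,"offset":[8.4,-2.2,0],"spin":0.1},
    {"grip":0.5,"offset":[12.6,-3.4,0],"spin":0.1},
    {"grip":0.5,"offset":[16.8,-4.5,0],"spin":0.1},
    {"grip":0.5,"offset":[20.8,-5.6,0],"spin":0.1},
  ],
)

```text
time_s: 39.7
tcp_pos: [0.4408, 0.2104, 0.1521]
ee_rot: [[-1.0, -0.001, -0.0], [-0.001, 1.0, -0.0], [0.0, -0.0, -1.0]]
wrist_force: [-0.2, 0.0, 0.5]
gripper_width: 0.632
gripper_force: 0.0
```

```bash
cat >> h.py <<'E'
def prals():
    c=cap('top');P=pts(c);hsv=cv2.cvtColor(c['img'],cv2.COLOR_BGR2HSV);Z=P[...,2]
    w=((hsv[...,1]<70)&(hsv[...,2]>70)&(Z>.006)&(Z<.026)).astype(np.uint8)
    k,l,st,ce=cv2.connectedComponentsWithStats(w)
    for i in range(1,k):
        p=np.nanmedian(P[l==i],0)
        if 15<st[i,4]<70 and st[i,2]<10 and st[i,3]<10 and p[0]<.7: print(st[i],p,'ray',ray(c,*ce[i],.016))
    t=r.sense();print(t['tcp_pos'],t['gripper_width'])
E
python3 -c "
from h import *
np.set_printoptions(precision=4,suppress=True)
prals()"
```

```text
[273 233   7   7  40] [0.4932 0.123  0.016 ] ray [0.4935 0.1232 0.016 ]
[377 237   7   7  43] [ 0.4682 -0.2125  0.0165] ray [ 0.4682 -0.213   0.016 ]
[369 260   8   7  43] [ 0.3959 -0.1848  0.0168] ray [ 0.3963 -0.1844  0.016 ]
[251 264   7   7  43] [0.3963 0.1932 0.016 ] ray [0.3964 0.1931 0.016 ]
[0.434 0.206 0.151] 0.5847722926037082
```

>>> apply_moves(
  plan=[
    {"grip":0.5,"offset":[2,-0.7,3],"spin":0},
    {"grip":0.5,"offset":[3.8,-1.3,6],"spin":0},
    {"grip":0.5,"offset":[3.8,-1.3,9.5],"spin":0},
    {"grip":0.5,"offset":[3.8,-1.3,12.5],"spin":0},
    {"grip":0.5,"offset":[3.8,-1.3,12.5],"spin":0},
  ],
)

```text
time_s: 40.25
tcp_pos: [0.4035, 0.1972, 0.0248]
ee_rot: [[-1.0, -0.001, -0.004], [-0.001, 1.0, -0.004], [0.004, -0.004, -1.0]]
wrist_force: [0.9, -0.3, 1.1]
gripper_width: 0.505
gripper_force: 0.0
```

>>> apply_moves(
  plan=[
    {"grip":0.15,"offset":[0,0,0],"spin":0},
    {"grip":0.15,"offset":[0,0,0],"spin":0},
    {"grip":0.15,"offset":[0,0,0],"spin":0},
    {"grip":0.15,"offset":[0,0,0],"spin":0},
  ],
)

```text
time_s: 40.65
tcp_pos: [0.4052, 0.1988, 0.0285]
ee_rot: [[-1.0, -0.001, 0.002], [-0.001, 1.0, 0.002], [-0.002, 0.002, -1.0]]
wrist_force: [0.3, -0.6, 3.4]
gripper_width: 0.239
gripper_force: 29.5
```

>>> apply_moves(
  plan=[
    {"grip":0.5,"offset":[0,0,0],"spin":0},
    {"grip":0.5,"offset":[0,0,0],"spin":0},
    {"grip":0.5,"offset":[0.8,-0.4,0.3],"spin":0},
    {"grip":0.5,"offset":[0.8,-0.4,0.3],"spin":0},
    {"grip":0.15,"offset":[0.8,-0.4,0.3],"spin":0},
  ],
)

```text
time_s: 41.15
tcp_pos: [0.3961, 0.1939, 0.0241]
ee_rot: [[-1.0, -0.001, -0.001], [-0.001, 1.0, -0.001], [0.001, -0.001, -1.0]]
wrist_force: [-0.4, -0.1, 0.4]
gripper_width: 0.451
gripper_force: 0.0
```

>>> apply_moves(
  plan=[
    {"grip":0.15,"offset":[0,0,0],"spin":0},
    {"grip":0.15,"offset":[0,0,0],"spin":0},
    {"grip":0.15,"offset":[0,0,0],"spin":0},
    {"grip":0.15,"offset":[0,0,0],"spin":0},
  ],
)

```text
time_s: 41.55
tcp_pos: [0.3967, 0.1944, 0.0243]
ee_rot: [[-1.0, -0.001, 0.0], [-0.001, 1.0, 0.0], [-0.0, 0.0, -1.0]]
wrist_force: [-0.5, 0.2, 0.7]
gripper_width: 0.259
gripper_force: 30.0
```

>>> apply_moves(
  plan=[
    {"grip":0.15,"offset":[0,0,-3],"spin":0},
    {"grip":0.15,"offset":[0,0,-7],"spin":0},
    {"grip":0.15,"offset":[0,0,-11],"spin":0},
    {"grip":0.15,"offset":[-3,-3,-11],"spin":0},
    {"grip":0.15,"offset":[-6,-6.5,-11],"spin":0},
  ],
)

```text
time_s: 42.05
tcp_pos: [0.4579, 0.1303, 0.1364]
ee_rot: [[-1.0, -0.005, 0.004], [-0.005, 1.0, 0.003], [-0.004, 0.003, -1.0]]
wrist_force: [0.1, 0.6, -0.8]
gripper_width: 0.269
gripper_force: 30.0
```

>>> apply_moves(
  plan=[
    {"grip":0.15,"offset":[-2.5,-3,0],"spin":0},
    {"grip":0.15,"offset":[-5,-6,0],"spin":0},
    {"grip":0.15,"offset":[-7.5,-9.2,0],"spin":0},
    {"grip":0.15,"offset":[-10,-12.2,0],"spin":0},
    {"grip":0.15,"offset":[-12,-14.7,0],"spin":0},
  ],
)

```text
time_s: 42.55
tcp_pos: [0.5777, -0.0194, 0.134]
ee_rot: [[-1.0, 0.0, -0.0], [0.0, 1.0, -0.0], [0.0, -0.0, -1.0]]
wrist_force: [-0.1, 1.2, 0.4]
gripper_width: 0.265
gripper_force: 30.0
```

>>> apply_moves(
  plan=[
    {"grip":0.15,"offset":[0,0,2],"spin":0},
    {"grip":0.15,"offset":[0,0,4.2],"spin":0},
    {"grip":0.4,"offset":[0,0,4.2],"spin":0},
    {"grip":0.4,"offset":[0,0,4.2],"spin":0},
    {"grip":0.4,"offset":[0,0,0],"spin":0},
  ],
)

```text
time_s: 43.05
tcp_pos: [0.5735, -0.0178, 0.1306]
ee_rot: [[-1.0, -0.0, -0.011], [-0.0, 1.0, -0.002], [0.011, -0.002, -1.0]]
wrist_force: [1.0, -0.3, -0.1]
gripper_width: 0.383
gripper_force: 0.0
```

>>> apply_moves(
  plan=[
    {"grip":0.4,"offset":[2,3.3,0],"spin":0},
    {"grip":0.45,"offset":[4,6.6,0],"spin":0},
    {"grip":0.5,"offset":[6,10,0],"spin":0},
    {"grip":0.5,"offset":[8.4,14.1,0],"spin":0},
    {"grip":0.5,"offset":[8.4,14.1,0],"spin":0},
  ],
)

```text
time_s: 43.55
tcp_pos: [0.4912, 0.1274, 0.1364]
ee_rot: [[-1.0, -0.008, 0.003], [-0.008, 1.0, 0.002], [-0.003, 0.002, -1.0]]
wrist_force: [0.7, -0.8, 0.6]
gripper_width: 0.494
gripper_force: 0.0
```

```bash
python3 -c "
from h import *
np.set_printoptions(precision=4,suppress=True)
prals();bowl(.077,.577,-.018)"
```

```text
[377 237   7   7  43] [ 0.4683 -0.2129  0.0158] ray [ 0.4682 -0.213   0.016 ]
[370 260   7   7  38] [ 0.396  -0.185   0.0161] ray [ 0.396  -0.1846  0.016 ]
[0.4922 0.1261 0.1363] 0.4957760440799364
circle [ 0.5787 -0.0149] 0.05311623248919961 319
```

>>> apply_moves(
  plan=[
    {"grip":0.5,"offset":[0,0,3.5],"spin":0},
    {"grip":0.5,"offset":[0,0,7],"spin":0},
    {"grip":0.5,"offset":[0,0,10.2],"spin":0},
    {"grip":0.5,"offset":[0,0,10.9],"spin":0},
    {"grip":0.15,"offset":[0,0,10.9],"spin":0},
  ],
)

```text
time_s: 44.15
tcp_pos: [0.493, 0.1225, 0.025]
ee_rot: [[-1.0, 0.0, -0.001], [0.0, 1.0, -0.001], [0.001, -0.001, -1.0]]
wrist_force: [0.5, 0.9, 0.3]
gripper_width: 0.467
gripper_force: 0.0
```

>>> apply_moves(
  plan=[
    {"grip":0.15,"offset":[0,0,0],"spin":0},
    {"grip":0.15,"offset":[0,0,0],"spin":0},
    {"grip":0.15,"offset":[0,0,0],"spin":0},
    {"grip":0.15,"offset":[0,0,0],"spin":0},
  ],
)

```text
time_s: 44.55
tcp_pos: [0.4937, 0.1239, 0.0269]
ee_rot: [[-1.0, -0.001, 0.003], [-0.001, 1.0, 0.001], [-0.003, 0.001, -1.0]]
wrist_force: [0.4, 0.0, 7.1]
gripper_width: 0.264
gripper_force: 30.0
```

>>> apply_moves(
  plan=[
    {"grip":0.15,"offset":[0,0,-3.5],"spin":0},
    {"grip":0.15,"offset":[0,0,-7],"spin":0},
    {"grip":0.15,"offset":[0,0,-10.9],"spin":0},
    {"grip":0.15,"offset":[-2.4,-4,-10.9],"spin":0},
    {"grip":0.15,"offset":[-4.8,-8,-10.9],"spin":0},
  ],
)

```text
time_s: 45.05
tcp_pos: [0.5418, 0.044, 0.1368]
ee_rot: [[-1.0, -0.005, 0.005], [-0.005, 1.0, 0.002], [-0.005, 0.002, -1.0]]
wrist_force: [0.9, 0.6, -1.3]
gripper_width: 0.263
gripper_force: 30.0
```

>>> apply_moves(
  plan=[
    {"grip":0.15,"offset":[-2,-3,0],"spin":0},
    {"grip":0.15,"offset":[-3.6,-6.1,0],"spin":0},
    {"grip":0.15,"offset":[-3.6,-6.1,0],"spin":0},
    {"grip":0.15,"offset":[-3.6,-6.1,2.5],"spin":0},
    {"grip":0.15,"offset":[-3.6,-6.1,4.2],"spin":0},
  ],
)

```text
time_s: 45.55
tcp_pos: [0.576, -0.0174, 0.0916]
ee_rot: [[-1.0, 0.0, -0.001], [0.0, 1.0, 0.001], [0.001, 0.001, -1.0]]
wrist_force: [0.1, 0.4, -0.6]
gripper_width: 0.265
gripper_force: 30.0
```

>>> apply_moves(
  plan=[
    {"grip":0.4,"offset":[0,0,0],"spin":0},
    {"grip":0.4,"offset":[0,0,0],"spin":0},
    {"grip":0.4,"offset":[0,0,-2],"spin":0},
    {"grip":0.4,"offset":[0,0,-4.2],"spin":0},
    {"grip":0.5,"offset":[2.2,-3.9,-4.2],"spin":0},
  ],
)

```text
time_s: 46.05
tcp_pos: [0.5602, -0.0538, 0.1394]
ee_rot: [[-1.0, -0.008, 0.013], [-0.008, 1.0, 0.001], [-0.013, 0.0, -1.0]]
wrist_force: [0.5, -0.3, 0.0]
gripper_width: 0.437
gripper_force: 0.0
```

>>> apply_moves(
  plan=[
    {"grip":0.5,"offset":[2.2,-3.9,0],"spin":0},
    {"grip":0.5,"offset":[4.4,-7.8,0],"spin":0},
    {"grip":0.5,"offset":[6.6,-11.7,0],"spin":0},
    {"grip":0.5,"offset":[8.7,-15.6,0],"spin":0},
    {"grip":0.5,"offset":[8.7,-15.6,0],"spin":0},
  ],
)

```text
time_s: 46.55
tcp_pos: [0.4659, -0.2155, 0.1359]
ee_rot: [[-1.0, 0.004, 0.001], [0.004, 1.0, -0.0], [-0.001, -0.0, -1.0]]
wrist_force: [0.4, 0.5, 0.2]
gripper_width: 0.5
gripper_force: 0.0
```

```bash
python3 -c "
from h import *
np.set_printoptions(precision=4,suppress=True)
prals()"
```

```text
[369 260   8   7  43] [ 0.3962 -0.1847  0.0159] ray [ 0.3963 -0.1844  0.016 ]
[ 0.4673 -0.2143  0.1359] 0.4990808080849935
```

>>> apply_moves(
  plan=[
    {"grip":0.5,"offset":[0,0,3.5],"spin":0},
    {"grip":0.5,"offset":[0,0,7],"spin":0},
    {"grip":0.5,"offset":[0,0,10.2],"spin":0},
    {"grip":0.5,"offset":[0,0,10.9],"spin":0},
    {"grip":0.15,"offset":[0,0,10.9],"spin":0},
  ],
)

```text
time_s: 47.1
tcp_pos: [0.4685, -0.212, 0.0252]
ee_rot: [[-1.0, -0.003, -0.001], [-0.003, 1.0, -0.0], [0.001, -0.0, -1.0]]
wrist_force: [-0.7, -0.0, 1.0]
gripper_width: 0.464
gripper_force: 0.0
```

>>> apply_moves(
  plan=[
    {"grip":0.15,"offset":[0,0,0],"spin":0},
    {"grip":0.15,"offset":[0,0,0],"spin":0},
    {"grip":0.15,"offset":[0,0,0],"spin":0},
    {"grip":0.15,"offset":[0,0,0],"spin":0},
  ],
)

```text
time_s: 47.5
tcp_pos: [0.4692, -0.2127, 0.027]
ee_rot: [[-1.0, -0.001, 0.004], [-0.001, 1.0, -0.001], [-0.004, -0.001, -1.0]]
wrist_force: [-0.8, 2.2, 6.7]
gripper_width: 0.258
gripper_force: 30.0
```

>>> apply_moves(
  plan=[
    {"grip":0.15,"offset":[0,0,-3.5],"spin":0},
    {"grip":0.15,"offset":[0,0,-7],"spin":0},
    {"grip":0.15,"offset":[0,0,-10.9],"spin":0},
    {"grip":0.15,"offset":[-2.2,3.9,-10.9],"spin":0},
    {"grip":0.15,"offset":[-4.4,7.8,-10.9],"spin":0},
  ],
)

```text
time_s: 48.0
tcp_pos: [0.5126, -0.1345, 0.1366]
ee_rot: [[-1.0, 0.002, 0.005], [0.002, 1.0, 0.0], [-0.005, 0.0, -1.0]]
wrist_force: [0.7, 0.2, -1.1]
gripper_width: 0.263
gripper_force: 30.0
```

>>> apply_moves(
  plan=[
    {"grip":0.15,"offset":[-2.2,3.9,0],"spin":0},
    {"grip":0.15,"offset":[-4.4,7.8,0],"spin":0},
    {"grip":0.15,"offset":[-6.5,11.7,0],"spin":0},
    {"grip":0.15,"offset":[-6.5,11.7,0],"spin":0},
    {"grip":0.15,"offset":[-6.5,11.7,3],"spin":0},
  ],
)

```text
time_s: 48.5
tcp_pos: [0.5802, -0.0159, 0.1079]
ee_rot: [[-1.0, -0.004, 0.01], [-0.004, 1.0, 0.001], [-0.01, 0.001, -1.0]]
wrist_force: [0.5, -0.3, -0.4]
gripper_width: 0.263
gripper_force: 30.0
```

>>> apply_moves(
  plan=[
    {"grip":0.15,"offset":[0,0,1],"spin":0},
    {"grip":0.4,"offset":[0,0,1],"spin":0},
    {"grip":0.4,"offset":[0,0,1],"spin":0},
    {"grip":0.4,"offset":[0,0,-1],"spin":0},
    {"grip":0.4,"offset":[0,0,-3],"spin":0},
  ],
)

```text
time_s: 49.0
tcp_pos: [0.5769, -0.0181, 0.1357]
ee_rot: [[-1.0, -0.0, 0.001], [-0.0, 1.0, -0.0], [-0.001, -0.0, -1.0]]
wrist_force: [0.2, -1.0, 0.5]
gripper_width: 0.395
gripper_force: 0.0
```

```bash
python3 -c "
from h import *
np.set_printoptions(precision=4,suppress=True)
prals()"
```

```text
[369 260   8   7  43] [ 0.396  -0.1848  0.0166] ray [ 0.3963 -0.1844  0.016 ]
[ 0.5793 -0.0179  0.1399] 0.3979642229652661
```

>>> apply_moves(
  plan=[
    {"grip":0.5,"offset":[3.6,-3.3,0],"spin":0},
    {"grip":0.5,"offset":[7.2,-6.7,0],"spin":0},
    {"grip":0.5,"offset":[10.9,-10,0],"spin":0},
    {"grip":0.5,"offset":[14.5,-13.4,0],"spin":0},
    {"grip":0.5,"offset":[18.1,-16.7,0],"spin":0},
  ],
)

```text
time_s: 49.55
tcp_pos: [0.3948, -0.1861, 0.1356]
ee_rot: [[-1.0, -0.001, 0.003], [-0.001, 1.0, -0.001], [-0.003, -0.001, -1.0]]
wrist_force: [1.5, -0.2, 0.2]
gripper_width: 0.496
gripper_force: 0.0
```

>>> apply_moves(
  plan=[
    {"grip":0.5,"offset":[0,0,0],"spin":0},
    {"grip":0.5,"offset":[0,0,2],"spin":0},
    {"grip":0.5,"offset":[0,0,4],"spin":0},
    {"grip":0.5,"offset":[0,0,4],"spin":0},
  ],
)

```text
time_s: 49.95
tcp_pos: [0.3949, -0.1848, 0.0935]
ee_rot: [[-1.0, 0.0, -0.003], [0.0, 1.0, 0.0], [0.003, 0.0, -1.0]]
wrist_force: [0.0, -0.7, -0.3]
gripper_width: 0.503
gripper_force: 0.0
```

>>> apply_moves(
  plan=[
    {"grip":0.5,"offset":[0,0,3.5],"spin":0},
    {"grip":0.5,"offset":[0,0,6.2],"spin":0},
    {"grip":0.5,"offset":[0,0,6.9],"spin":0},
    {"grip":0.15,"offset":[0,0,6.9],"spin":0},
    {"grip":0.15,"offset":[0,0,6.9],"spin":0},
  ],
)

```text
time_s: 50.45
tcp_pos: [0.3973, -0.1848, 0.0266]
ee_rot: [[-1.0, -0.002, 0.003], [-0.002, 1.0, -0.0], [-0.003, -0.0, -1.0]]
wrist_force: [0.6, -0.0, 0.8]
gripper_width: 0.393
gripper_force: 0.0
```

>>> apply_moves(
  plan=[
    {"grip":0.15,"offset":[0,0,0],"spin":0},
    {"grip":0.15,"offset":[0,0,0],"spin":0},
    {"grip":0.15,"offset":[0,0,0],"spin":0},
    {"grip":0.15,"offset":[0,0,-3.5],"spin":0},
    {"grip":0.15,"offset":[0,0,-7],"spin":0},
  ],
)

```text
time_s: 50.95
tcp_pos: [0.3951, -0.1847, 0.0959]
ee_rot: [[-1.0, -0.001, -0.003], [-0.001, 1.0, 0.0], [0.003, 0.0, -1.0]]
wrist_force: [1.6, -1.7, -0.1]
gripper_width: 0.264
gripper_force: 30.0
```

>>> apply_moves(
  plan=[
    {"grip":0.15,"offset":[0,0,-3.9],"spin":0},
    {"grip":0.15,"offset":[-3,2.8,-3.9],"spin":0},
    {"grip":0.15,"offset":[-6,5.6,-3.9],"spin":0},
    {"grip":0.15,"offset":[-9,8.4,-3.9],"spin":0},
    {"grip":0.15,"offset":[-12,11.2,-3.9],"spin":0},
  ],
)

```text
time_s: 51.45
tcp_pos: [0.5166, -0.0714, 0.135]
ee_rot: [[-1.0, -0.001, 0.001], [-0.001, 1.0, 0.0], [-0.001, 0.0, -1.0]]
wrist_force: [0.6, -0.9, 0.8]
gripper_width: 0.263
gripper_force: 30.0
```

>>> apply_moves(
  plan=[
    {"grip":0.15,"offset":[-3,2.8,0],"spin":0},
    {"grip":0.15,"offset":[-6.1,5.5,0],"spin":0},
    {"grip":0.15,"offset":[-6.1,5.5,0],"spin":0},
    {"grip":0.15,"offset":[-6.1,5.5,2],"spin":0},
    {"grip":0.15,"offset":[-6.1,5.5,4],"spin":0},
  ],
)

```text
time_s: 51.95
tcp_pos: [0.5766, -0.0175, 0.0944]
ee_rot: [[-1.0, -0.001, 0.001], [-0.001, 1.0, 0.001], [-0.001, 0.001, -1.0]]
wrist_force: [-0.9, -0.0, -0.1]
gripper_width: 0.262
gripper_force: 30.0
```

>>> apply_moves(
  plan=[
    {"grip":0.4,"offset":[0,0,0],"spin":0},
    {"grip":0.4,"offset":[0,0,0],"spin":0},
    {"grip":0.4,"offset":[0,0,-2],"spin":0},
    {"grip":0.4,"offset":[0,0,-5],"spin":0},
    {"grip":0.4,"offset":[3,0,-9],"spin":0},
  ],
)

```text
time_s: 52.45
tcp_pos: [0.5485, -0.0178, 0.1854]
ee_rot: [[-1.0, -0.001, 0.001], [-0.001, 1.0, -0.001], [-0.001, -0.001, -1.0]]
wrist_force: [0.1, 0.6, 0.7]
gripper_width: 0.399
gripper_force: 0.0
```

>>> apply_moves(
  plan=[
    {"grip":0.4,"offset":[0,-2.5,-4],"spin":0},
    {"grip":0.5,"offset":[0,-5,-8],"spin":0},
    {"grip":0.6,"offset":[0,-7.5,-12],"spin":0},
    {"grip":0.6,"offset":[0,-10,-16],"spin":0},
    {"grip":0.6,"offset":[0,-14,-18],"spin":0},
  ],
)

```text
time_s: 52.95
tcp_pos: [0.5471, -0.1585, 0.3711]
ee_rot: [[-1.0, -0.003, 0.01], [-0.003, 1.0, -0.001], [-0.01, -0.001, -1.0]]
wrist_force: [1.9, 0.9, -0.4]
gripper_width: 0.586
gripper_force: 0.0
```

>>> apply_moves(
  plan=[
    {"grip":0.6,"offset":[0,-4,0],"spin":0},
    {"grip":0.6,"offset":[0,-8,0],"spin":0},
    {"grip":0.6,"offset":[0,-11,0],"spin":0},
    {"grip":0.6,"offset":[0,-11,0],"spin":0},
  ],
)

```text
time_s: 53.35
tcp_pos: [0.546, -0.2709, 0.3654]
ee_rot: [[-1.0, 0.004, 0.001], [0.004, 1.0, -0.001], [-0.001, -0.001, -1.0]]
wrist_force: [0.5, 0.3, 0.3]
gripper_width: 0.603
gripper_force: 0.0
```

```bash
python3 -c "
from h import *
np.set_printoptions(precision=4,suppress=True)
prals();c,P=bowl(.077,.577,-.018);Z=P[...,2]
m=np.hypot(P[...,0]-.577,P[...,1]+.018)<.045
print(np.histogram(Z[m],[0,.02,.03,.035,.04,.05,.06,.07,.08,.1,1])[0])
k=(Z>.288)&(Z<.31)&(P[...,1]<-.15)&(P[...,1]>-.26)&(P[...,0]>.66);print('knob',np.nanmedian(P[k],0),k.sum())
m=(abs(Z-.079)<.006)&(np.hypot(P[...,0]-.634,P[...,1]-.287)<.05);q=P[m];print('beaker rim',q.min(0),q.max(0))
g=c['img'];a=cv2.resize(g[180:240,290:360],None,fx=7,fy=7,interpolation=2)
b=cv2.resize(g[100:310,160:465],(490,337))
cv2.imwrite('pics/f.png',cv2.resize(np.vstack([a,b]),None,fx=.78,fy=.78))
"
```

```text
[ 0.5461 -0.2693  0.3654] 0.5977582732797962
circle [ 0.5786 -0.0149] 0.05300717650223143 318
[  0 167  72  17 130 154  10   2   0 366]
knob [nan nan nan] 0
beaker rim [0.5979 0.256  0.0732] [0.6661 0.3211 0.0849]
  return np.nanmean(a, axis, out=out, keepdims=keepdims)
```

View pics/f.png

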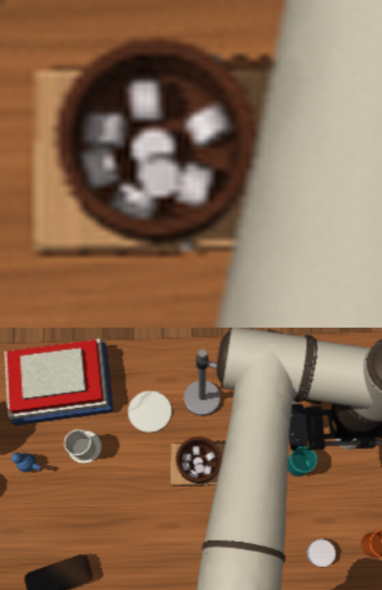

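All eight pralines are in the bowl at (155,140), and the beaker stands upright on the small coaster at (83,446). Next I grip the knob and swing the lamp back.

>>> apply_moves(
  plan=[
    {"grip":0.6,"offset":[-4.7,2.1,0],"spin":0},
    {"grip":0.6,"offset":[-9.4,4.2,0],"spin":0},
    {"grip":0.6,"offset":[-14.2,6.4,0],"spin":0},
    {"grip":0.6,"offset":[-14.2,6.4,0],"spin":0},
  ],
)

```text
time_s: 53.85
tcp_pos: [0.6926, -0.1988, 0.3613]
ee_rot: [[-1.0, -0.006, -0.002], [-0.006, 1.0, 0.002], [0.002, 0.002, -1.0]]
wrist_force: [-0.4, -0.4, -1.2]
gripper_width: 0.6
gripper_force: 0.0
```

>>> apply_moves(
  plan=[
    {"grip":0.6,"offset":[0,0,3],"spin":0},
    {"grip":0.6,"offset":[0,0,6],"spin":0},
    {"grip":0.6,"offset":[0,0,7.4],"spin":0},
    {"grip":0.1,"offset":[0,0,7.4],"spin":0},
    {"grip":0.1,"offset":[0,0,7.4],"spin":0},
  ],
)

```text
time_s: 54.35
tcp_pos: [0.689, -0.2029, 0.292]
ee_rot: [[-1.0, -0.002, 0.002], [-0.002, 1.0, -0.001], [-0.002, -0.001, -1.0]]
wrist_force: [0.1, -0.8, -0.3]
gripper_width: 0.494
gripper_force: 0.0
```

>>> apply_moves(
  plan=[
    {"grip":0.1,"offset":[0,0,0],"spin":0},
    {"grip":0.1,"offset":[0,0,0],"spin":0},
    {"grip":0.1,"offset":[0,0,0],"spin":0},
    {"grip":0.1,"offset":[0,0,0],"spin":0},
    {"grip":0.1,"offset":[0,0,0],"spin":0},
  ],
)

```text
time_s: 54.85
tcp_pos: [0.6877, -0.2064, 0.2917]
ee_rot: [[-1.0, 0.001, -0.001], [0.001, 1.0, -0.004], [0.001, -0.004, -1.0]]
wrist_force: [-3.2, -6.4, 1.1]
gripper_width: 0.172
gripper_force: 30.0
```

>>> apply_moves(
  plan=[
    {"grip":0.1,"offset":[1.8,0.9,0],"spin":0},
    {"grip":0.1,"offset":[3.6,2,0],"spin":0},
    {"grip":0.1,"offset":[5.2,3.3,0],"spin":0},
    {"grip":0.1,"offset":[6.7,4.7,0],"spin":0},
    {"grip":0.1,"offset":[8,6.3,0],"spin":0},
  ],
)

```text
time_s: 55.35
tcp_pos: [0.6051, -0.1441, 0.2916]
ee_rot: [[-1.0, 0.003, -0.007], [0.003, 1.0, -0.006], [0.007, -0.006, -1.0]]
wrist_force: [-5.8, -7.8, 3.7]
gripper_width: 0.174
gripper_force: 30.0
```

>>> apply_moves(
  plan=[
    {"grip":0.1,"offset":[1.1,1.8,0],"spin":0},
    {"grip":0.1,"offset":[2.1,3.6,0],"spin":0},
    {"grip":0.1,"offset":[2.8,5.6,0],"spin":0},
    {"grip":0.1,"offset":[3.3,7.4,0],"spin":0},
    {"grip":0.1,"offset":[3.5,9.3,0],"spin":0},
  ],
)

```text
time_s: 55.85
tcp_pos: [0.5714, -0.0486, 0.2913]
ee_rot: [[-1.0, 0.002, -0.004], [0.002, 1.0, -0.002], [0.004, -0.002, -1.0]]
wrist_force: [-3.1, -3.3, 1.8]
gripper_width: 0.176
gripper_force: 30.0
```

>>> apply_moves(
  plan=[
    {"grip":0.1,"offset":[0.1,1.3,0],"spin":0},
    {"grip":0.1,"offset":[0.1,2.5,0],"spin":0},
    {"grip":0.1,"offset":[0.1,2.5,0],"spin":0},
    {"grip":0.4,"offset":[0.1,2.5,0],"spin":0},
    {"grip":0.5,"offset":[0.1,2.5,0],"spin":0},
  ],
)

```text
time_s: 56.35
tcp_pos: [0.5737, -0.022, 0.2903]
ee_rot: [[-1.0, -0.001, 0.002], [-0.001, 1.0, 0.001], [-0.002, 0.001, -1.0]]
wrist_force: [0.1, -0.6, 1.1]
gripper_width: 0.277
gripper_force: 0.0
```

>>> apply_moves(
  plan=[
    {"grip":0.5,"offset":[0,0,0],"spin":0},
    {"grip":0.5,"offset":[0,0,-3],"spin":0},
    {"grip":0.5,"offset":[0,0,-7],"spin":0},
    {"grip":0.5,"offset":[3,4,-8],"spin":0},
    {"grip":0.5,"offset":[6,8,-8],"spin":0},
  ],
)

```text
time_s: 56.85
tcp_pos: [0.5144, 0.057, 0.372]
ee_rot: [[-1.0, 0.003, 0.005], [0.003, 1.0, 0.002], [-0.005, 0.002, -1.0]]
wrist_force: [1.2, 1.2, 0.1]
gripper_width: 0.496
gripper_force: 0.0
```

>>> apply_moves(
  plan=[
    {"grip":0.5,"offset":[3,4,0],"spin":0},
    {"grip":0.5,"offset":[6,8,0],"spin":0},
    {"grip":0.5,"offset":[8,11,0],"spin":0},
    {"grip":0.5,"offset":[8,11,0],"spin":0},
    {"grip":0.5,"offset":[8,11,0],"spin":0},
  ],
)

```text
time_s: 57.35
tcp_pos: [0.4331, 0.1673, 0.3705]
ee_rot: [[-1.0, -0.003, 0.001], [-0.003, 1.0, 0.001], [-0.001, 0.001, -1.0]]
wrist_force: [0.2, 0.1, 0.6]
gripper_width: 0.503
gripper_force: 0.0
```

```bash
python3 -c "
from h import *
np.set_printoptions(precision=4,suppress=True)
c=cap('top');P=pts(c);Z=P[...,2]
k=(Z>.288)&(Z<.31)&(abs(P[...,1]+.02)<.08)&(abs(P[...,0]-.57)<.07);print('knob',np.nanmedian(P[k],0),k.sum())
m=(abs(Z-.079)<.006)&(np.hypot(P[...,0]-.634,P[...,1]-.287)<.05);q=P[m];print('beaker rim',q.min(0),q.max(0))
bowl(.077,.577,-.018)
m=(abs(Z-.018)<.012)&(P[...,1]>-.175)&(P[...,1]<-.14)&(abs(P[...,0]-.577)<.035);print('bar',np.nanmedian(P[m],0),m.sum())
print(r.sense()['tcp_pos'],r.sense()['time_s'])
"
```

```text
knob [ 0.572  -0.0201  0.2998] 33
beaker rim [0.6052 0.2564 0.0735] [0.6653 0.3177 0.0839]
circle [ 0.5787 -0.0148] 0.0531402634758345 204
bar [ 0.5781 -0.154   0.0202] 71
[0.4337 0.1663 0.3702] 57.45
```

The knob is 8 mm from the bowl's axis, the leaf is open, the beaker is upright on the coaster, and the robot is clear of everything. I hand the job in.

```bash
python3 -c "
from station import r
print(r.finish_job())"
```

```text
the job is handed in; nothing more can be done
None
```

The job is handed in, but no verdict came back. By my last measurements the trivet is open with the bowl about 16–18 mm off its middle, all eight pralines are in the bowl, the beaker stands upright on the small coaster, and the lamp knob is about 8 mm from the bowl's axis.

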